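Tighten the test cell's nut with the ratchet wrench

ROBOT

A 6-joint arm with a two-finger parallel gripper is mounted at the origin on the work surface. World frame = base frame: x ahead of the robot, y to its left, z up, the work surface at z = 0. Lengths are in m, angles in rad, forces in N, time in s.
With the tool pointing down it reaches from about 0.35 to 0.775 m from the base axis. Payload 7.3 kg.
Tool frame: the origin (TCP) lies at the very end of the fingers, on their centre line; the grasp point (between the pads) lies 19 mm behind it; x points along the fingers, y is the direction in which the jaws open and shut, and the axes are right-handed (so a half turn about x gives the same grasp; the last joint's range is limited). The gripper opens to 92 mm and grips with 3 to 60 N. Pads are 19 mm wide; open, the fingers measure 130 mm over their backs; the gripper's body (75 mm by 190 mm) begins 47 mm behind the grasp point.
Start: joints at [1.12, 0.342, 1.524, -0, 1.275, -0.146], TCP at [0.158, 0.501, 0.227] pointing down, gripper open.
Joint ranges: [-2.53, 2.53], [-0.77, 2.02], [0.04, 2.7], [-1, 4.14], [0.28, 2.66], [-3.11, 3.11]. Speed limits (rad/s): [2.57, 2.57, 3.14, 3.14, 3.14, 3.14].

INTERFACE

Orientations are given as [roll, pitch, yaw] about the fixed x, y, z axes, in that order (R = Rz(yaw) Ry(pitch) Rx(roll)).
In Python, from cell import robot gives the robot as it stands.
- The arm moves only by the tool play_rows, never from a script. Its argument "moves" is a list that holds one entry, the list of rows, each a list of 5 numbers: the shift along the tool's x, y, z in m, then the turn about the tool's x in degrees, then the opening, from -1 (shut) to 1 (fully open), so that 0 is half open. A call has exactly 10 rows; each row shifts and turns the pose as measured when the row begins, along the tool's axes as they then stand; what a row does not reach is not made up. A row lasts 1/10 s, in which the tool goes at most 50 mm and 8.59 degrees, less where a joint would pass 70% of its speed; a pose out of reach is approached as far as the arm can. A call with a gripper value outside its range is refused whole. The fingers move at their own pace and stop on an object; "grip_force" is the grip in N (left out, the last holds). Time passes only in rows, so rows that do not move let the fingers close, or fill a call up. It gives the time, the measured TCP pose, the force and the opening at its end, in the units of the state.
- robot.observe(): the state, without advancing time (a new reading comes with each control period).
- robot.read_camera(name): name is "scene" or "top"; returns the picture (384x512x3 uint8, red, green, blue); there is no depth.
- robot.get_calibration(name): a dict with "mtx" (3x3 intrinsics, pixels), "k1" (the pictures are not rectified: a ray, as slopes to the right and down, at radius r is drawn at 1 + k1 r^2 times it, then the intrinsics apply), "view" (4x4, takes a point from world to camera coordinates). Camera axes: x right, y up, looking along -z (the intrinsics and any distortion apply to the point x, -y, -z); pixel columns grow to the right and rows downward; lengths in m; the calibration is good to about 2 mm. A picture is of the moment at which its call begins. get_calibration takes no time and is no camera call.
- robot.hand_in(): hands the job in, once; it reports no verdict.
Trained networks look in the newest picture that a camera, given by its name, has taken for a name from the list of things; names that differ only in an ending like _2 or _b are one class to them, and where a whole thing is asked for, a point or a joint stands for the part that bears it (a point fixed in the world has none). Each returns a list of dicts, best first, with "score" (0 to 1); they miss things now and then, are a little off and sometimes report something else, mostly with a low value. They report only what shows in the picture. A call takes as long as a camera call. They do not tell look-alikes from the thing itself.
- robot.spot_in(camera, label): "point" ([column, row] in pixels, amid what is visible of it).
The state is a dict: "time": time; "qpos": joint angles; "qvel": joint speeds; "joint_efforts": joint torques, N m; "tool_pos": TCP position; "tool_rot": TCP orientation; "contact_force": force on the tool from outside, world axes, zero at the start; "torque": the same for the moment, N m; "opening": finger opening in m.
Only numpy, scipy, OpenCV 4.12 (cv2) and the standard library are available. Lean on these libraries where they do the work, as an engineer would, in place of code of your own. Each camera call takes 0.05 s, during which the arm holds its last target.

TASK

Take the ratchet wrench off its blue rest, fit its ring fully down over the brass nut on top of the test cell and work the handle back and forth, clockwise to tighten and back freely, until the nut comes up firm against its stop. Nip it up firmly but do not strain it, so that the cell is not wrung round in its rubber seat. Then lift the wrench off, lay it back across both bars of its rest as it lay, let go, and leave the bottles alone.

Things in the scene. Friction and masses are not known exactly. Their poses are not given: they have to be found in the camera images.
- wrench: Loose flat steel ratchet ring wrench, about 0.4 kg, balance point about 80 mm behind the ring centre. Origin: ring centre on the underside; z up, x from handle to ring (handle along -x). Ring 66 mm outside, 18 mm thick; handle 16 mm wide, 14 mm thick (z 0 to 14), bare steel from x = -30 to -160 mm, then a black sleeve 20 mm wide, 16 mm thick to -220 mm. Lies level, ring on the rest's wider bar
- wrench_grip (a point): A good point to hold the wrench: middle of the bare steel handle, at x = -80, z = 7 mm in the wrench's frame; same axes as the wrench. Push or pull sideways here, 80 mm from the nut's axis, swings it
- insert (a joint): Turn (rad) of the wrench's dark hexagonal through-hole insert (32 mm across flats), 0 at the start with two corners on the wrench's x axis (then every 60 deg). Handle swung clockwise from above drives it; swung back, it slips with light clicks (0.05 N m) and this value grows by the angle slipped. Catches every 9 deg; with the hexagon's slack 10 to 25 deg of each stroke are lost
- nut_seat (a point): Centre of the brass nut on top of its 44 mm round flange, 82 mm above the table; z up, turns with the nut, x through a corner. Above it a hexagon 30 mm across flats: straight for 11 mm, then tapering over 9 mm to 23 mm across flats to lead a ring on; the tip enters at any heading, the straight part only with corners within about 7 deg. Wrench fully down: its origin is here, underside on the flange
- nut (a joint): Angle (rad) the nut has been tightened, growing clockwise seen from above; starts anywhere from 0 to 1.05, hard stop (fully tight) at 2.70. It turns against about 0.3 N m (4 N at the grip point), stays where it is left and does not sink noticeably
- cell (a joint): Twist (rad) of the test cell in its rubber seat, 0 when free, growing clockwise; springs back with 30 N m per rad, so it shows the torque on the nut: 0.01 while the nut runs. Firm means at least 0.6 N m (0.02 rad) against the stop for 0.1 s; 1 to 1.5 N m is a good nip (12 to 19 N at the grip point). Beyond 2.7 N m (0.09 rad) the cell is strained
- holder: Fixed grey base plate 130 x 130 x 12 mm with a black rubber ring, carrying the upright steel and white test cell (72 mm diameter, cap top 78 mm above the table, a small copper tab on its side) with the brass nut centred on top. Origin: centre of the plate's underside, straight below the nut; z up
- rest: Fixed blue tool rest: plate 280 x 90 x 4 mm with two cross bars, tops 22 mm above the table, 80 mm long in y: the wider (40 mm in x) centred at x = +100 mm, the narrower (30 mm) at x = -100 mm. Origin: centre of the plate's underside; x from narrow to wide bar, z up. The wrench lies along x, its origin at about x = +100, y = 0, z = 22 mm
- amber: Bystander: amber bottle with red cap, 60 mm diameter, 125 mm high, origin under its centre
- jar: Bystander: glass jar with blue cap, 72 mm diameter, 85 mm high, origin under its centre
- white: Bystander: white jar with red cap, 68 mm diameter, 105 mm high, origin under its centre
Things that resemble listed ones, but are neither listed nor needed, are in the scene too. Of the things shaped like the holder, the grey one is meant.

How it is judged:
By the outcome, as a careful person would: the job done as asked, in the order asked, and still so for the second after the job is handed in, with the robot touching nothing.
It also fails if it takes over 72 s, if anything falls off the work surface, if the arm or the gripper's body presses on something with over 40 N, if the wrist force passes 120 N, or if a joint passes its speed limit or range.

## Working session

There is one attempt and no reset: what is moved stays moved. The work goes in short steps, Python scripts to look and compute and a tool call to move; the robot and the scene stay as the last step left them, time stands still between calls to the robot, and variables do not carry over. Pictures are saved under pics/ and viewed, and the job is handed in when it is done.

Besides the shell and the picture viewer there is one more tool, called after "Call:" as name(argument=value, ...), one argument or row to a line, values as JSON. play_rows: Moves the arm, as the interface text tells. Its arguments: {"type":"object","properties":{"moves":{"type":"array"},"grip_force":{"type":"number"}},"required":["moves"]}

```bash
ls; mkdir -p pics; python3 - <<'E'
from cell import robot
import cv2
print(robot.observe())
for n in("scene","top"):
    im=robot.read_camera(n); cv2.imwrite(f"pics/{n}0.png",im[:,:,::-1])
    c=robot.get_calibration(n); print(n,c)
    for l in("wrench","holder","rest","wrench_grip","nut_seat"):
        print(l,robot.spot_in(n,l)[:3])
E
```

```text
pics
{'time': 0.0, 'qpos': array([ 1.12000304e+00,  3.42713897e-01,  1.52498466e+00,  1.19277512e-05,
        1.27539747e+00, -1.46028004e-01]), 'qvel': array([-5.10023357e-04,  1.60906990e-03,  1.15819425e-03,  1.17154651e-03,
        9.29738729e-04, -3.79610717e-05]), 'joint_efforts': array([-9.20278508e-04, -4.31234336e+01, -2.44217670e+01,  7.18332105e-02,
        5.58728934e-02, -1.21978260e-04]), 'tool_pos': array([0.15735325, 0.5004538 , 0.22606083]), 'tool_rot': array([-1.72441103,  1.56929291, -2.02917979]), 'contact_force': array([ 0.86566611, -0.62832292,  0.30890707]), 'torque': array([-0.00509136, -0.00460179,  0.02062606]), 'opening': 0.09151148037436771}
scene {'mtx': array([[497.59319707,   0.        , 251.85982247],
       [  0.        , 497.59319707, 200.32393253],
       [  0.        ,   0.        ,   1.        ]]), 'k1': -0.15879581184851066, 'view': array([[-0.8198501 ,  0.57252592,  0.00773869,  0.4199426 ],
       [-0.42454592, -0.61690232,  0.66271585,  0.2237755 ],
       [ 0.38419602,  0.54004222,  0.74883097, -1.86975989],
       [ 0.        ,  0.        , 
[... 842 characters left out ...]
     -5.84053151e-01],
       [-1.57066924e-01,  1.72787191e-02,  9.87436797e-01,
        -1.08038857e+00],
       [ 0.00000000e+00,  0.00000000e+00,  0.00000000e+00,
         1.00000000e+00]])}
wrench [{'point': [368.7, 196.4], 'score': 0.85}]
holder [{'point': [125.4, 154.1], 'score': 0.6}, {'point': [249.2, 202.5], 'score': 0.59}, {'point': [200.2, 297.0], 'score': 0.57}]
rest [{'point': [365.6, 216.6], 'score': 0.95}, {'point': [208.2, 135.3], 'score': 0.49}, {'point': [250.0, 202.5], 'score': 0.37}]
wrench_grip [{'point': [368.8, 188.8], 'score': 0.88}]
nut_seat [{'point': [195.7, 303.6], 'score': 0.79}, {'point': [119.1, 147.0], 'score': 0.72}, {'point': [264.7, 102.9], 'score': 0.68}]
```

View pics/scene0.png

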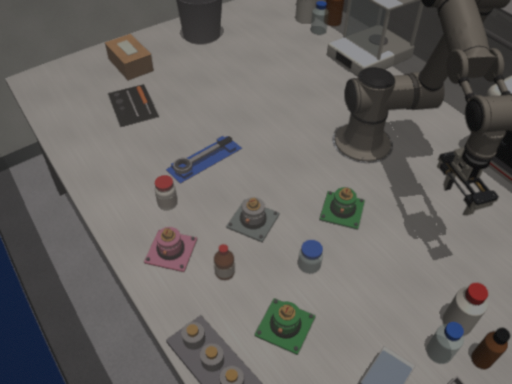

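View pics/top0.png

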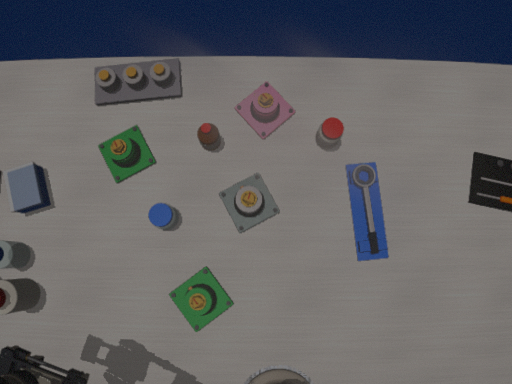

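```bash
python3 - <<'E'
import cv2
a=cv2.imread("pics/top0.png")
cv2.imwrite("pics/topz.png",cv2.resize(a[90:290,190:400],None,fx=2.8,fy=2.8,interpolation=cv2.INTER_CUBIC)[:600,:800])
cv2.imwrite("pics/topz2.png",cv2.resize(a[150:270,310:410],None,fx=5,fy=5,interpolation=cv2.INTER_CUBIC))
E
```

```text
(no output)
```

View pics/topz.png

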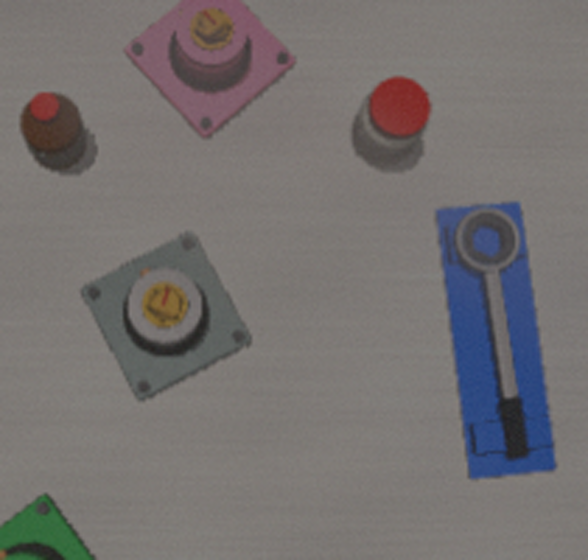

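View pics/topz2.png

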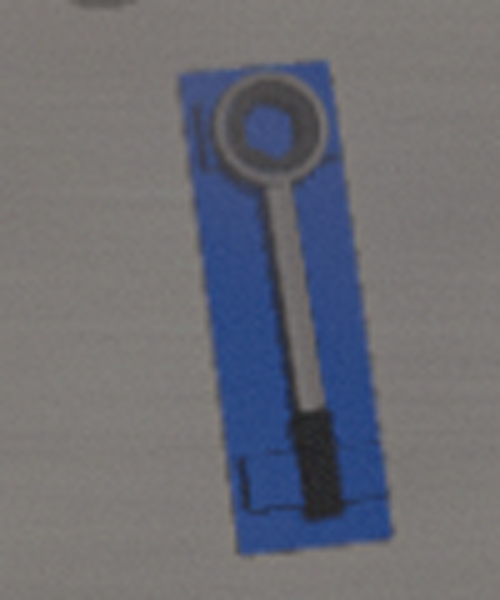

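```bash
cat > h.py <<'E'
import numpy as np,cv2
from cell import robot
def ray(n,uv):
    c=robot.get_calibration(n);K=c["mtx"];V=c["view"];k=c["k1"]
    p=(np.atleast_2d(uv)-[K[0,2],K[1,2]])/[K[0,0],K[1,1]]
    q=p.copy()
    for _ in range(30): q=p/(1+k*(q**2).sum(1,keepdims=True))
    d=np.c_[q[:,0],-q[:,1],-np.ones(len(q))]@V[:3,:3]
    o=-V[:3,:3].T@V[:3,3]
    return o,d
def toz(n,uv,z):
    o,d=ray(n,uv); return (o+d*((z-o[2])/d[:,2:]))[:,:2]
def proj(n,P):
    c=robot.get_calibration(n);K=c["mtx"];V=c["view"];k=c["k1"]
    P=np.atleast_2d(P)@V[:3,:3].T+V[:3,3]
    q=np.c_[P[:,0]/-P[:,2],-P[:,1]/-P[:,2]]
    q=q*(1+k*(q**2).sum(1,keepdims=True))
    return q*[K[0,0],K[1,1]]+[K[0,2],K[1,2]]
def avg(n,m):
    return np.mean([robot.read_camera(n).astype(float) for _ in range(m)],0)
E
python3 - <<'E'
from h import *
for n in("scene","top"):
    np.save(f"{n}_avg.npy",avg(n,8))
t=np.load("top_avg.npy");s=np.load("scene_avg.npy")
print("top nut",toz("top",[[249,198]],.1),"scene nut",toz("scene",[[253,202]],.1))
for nm,p in dict(amber=(208,128,.125),jar=(160,214,.085),white=(332,128,.105)).items(): print(nm,toz("top",[p[:2]],p[2]))
hsv=cv2.cvtColor(t.astype(np.uint8),cv2.COLOR_RGB2HSV)
m=cv2.inRange(hsv,(108,150,60),(125,255,255)); m[:150]=0;m[280:]=0;m[:,:330]=0;m[:,410:]=0
m=cv2.morphologyEx(m,cv2.MORPH_CLOSE,np.ones((25,25)))
c=max(cv2.findContours(m,0,cv2.CHAIN_APPROX_NONE)[0],key=cv2.contourArea)[:,0,:].astype(float)
w=toz("top",c,.004); r=cv2.minAreaRect((w*1000).astype(np.float32)); print("rest",r)
def z(im,x0,x1,y0,y1,f,o):
    a=np.clip(im[y0:y1,x0:x1]*1.4,0,255).astype(np.uint8)[:,:,::-1]
    cv2.imwrite(o,cv2.resize(a,None,fx=f,fy=f,interpolation=cv2.INTER_CUBIC))
z(t,219,279,172,232,10,"pics/tn.png"); z(s,223,283,180,240,10,"pics/sn.png")
z(t,335,400,155,265,5.4,"pics/tw.png"); z(s,155,255,125,190,8,"pics/sw.png")
E
```

```text
top nut [[0.56194647 0.08290997]] scene nut [[0.56940473 0.08665863]]
amber [[0.74395112 0.19143344]]
jar [[0.52069337 0.31819795]]
white [[ 0.75266412 -0.13986447]]
rest ((498.3717041015625, -257.5058898925781), (188.4916229248047, 85.47422790527344), 5.539781093597412)
```

View pics/tn.png

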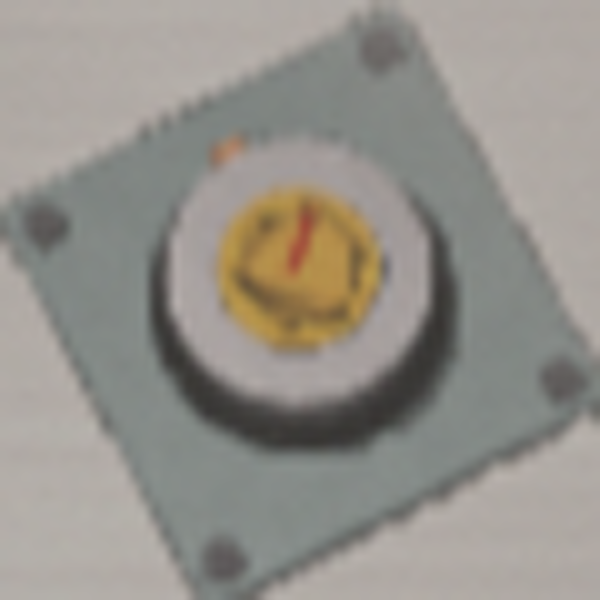

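View pics/sn.png

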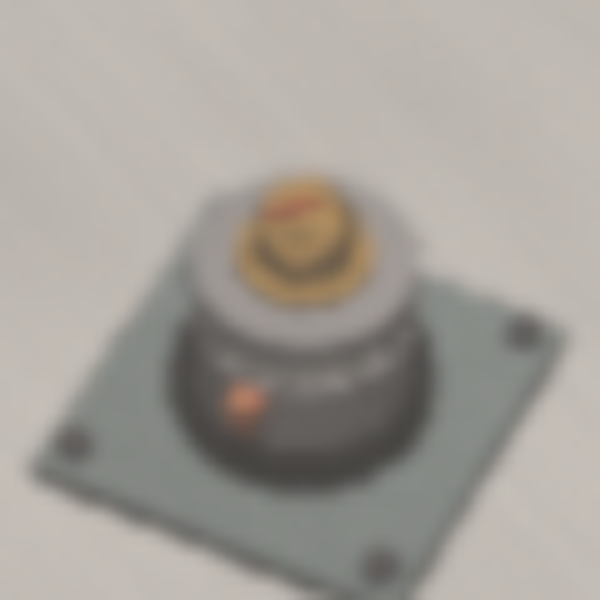

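View pics/tw.png

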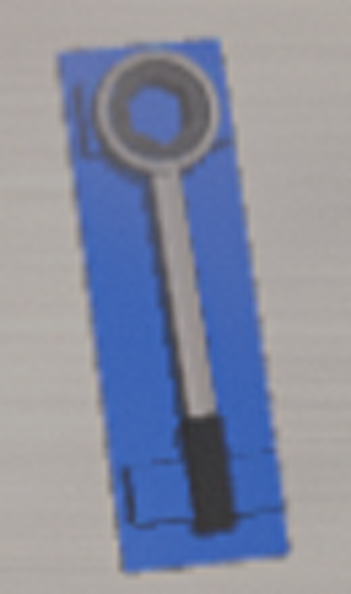

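View pics/sw.png

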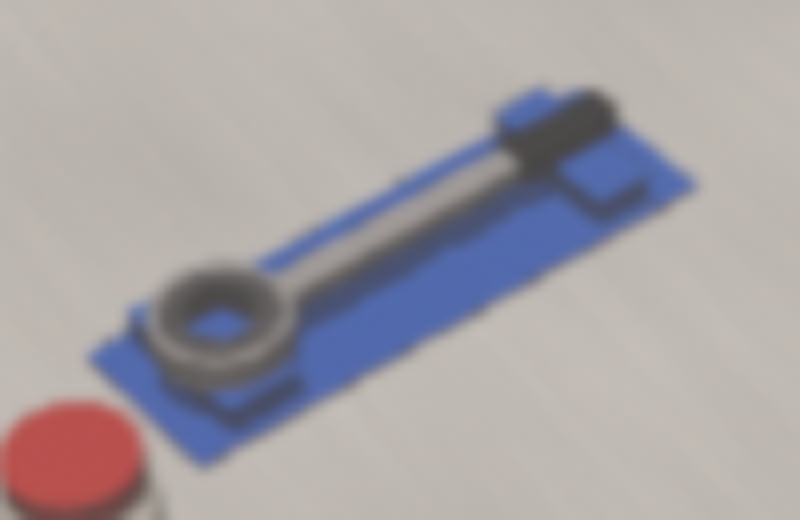

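```bash
cat > ov.py <<'E'
from h import *
def circ(c,r,z,n=60):
    a=np.linspace(0,2*np.pi,n,endpoint=False); return np.c_[c[0]+r*np.cos(a),c[1]+r*np.sin(a),0*a+z]
def hexa(c,af,z,h): 
    a=h+np.arange(6)*np.pi/3;r=af/np.sqrt(3); return np.c_[c[0]+r*np.cos(a),c[1]+r*np.sin(a),0*a+z]
def draw(im,n,x0,x1,y0,y1,f,polys,o,g=1.4):
    a=np.clip(im[y0:y1,x0:x1]*g,0,255).astype(np.uint8)[:,:,::-1]
    a=cv2.resize(a,None,fx=f,fy=f,interpolation=cv2.INTER_CUBIC)
    for P,col,cl in polys:
        p=(proj(n,P)-[x0,y0]+.5)*f-.5
        cv2.polylines(a,[np.round(p).astype(np.int32)],cl,col,1,cv2.LINE_AA)
    cv2.imwrite(o,a)
E
python3 - <<'E'
from ov import *
px=lambda p,x0,y0,f:(np.array(p,float)+.5)/f-.5+[x0,y0]
print("cam",ray("top",[[0,0]])[0],ray("scene",[[0,0]])[0])
c1=toz("top",px([[300,270]],219,172,10),.078);c2=toz("top",px([[301,267]],219,172,10),.082)
print("cap",c1,"flange",c2)
print("cap scene",toz("scene",px([[303,252]],223,180,10),.078))
tip=toz("top",px([[295,268],[308,210]],219,172,10),.102);d=tip[1]-tip[0];print("mark",tip,np.degrees(np.arctan2(d[1],d[0])))
tip=toz("scene",px([[322,204],[268,217]],223,180,10),.102);d=tip[1]-tip[0];print("markS",tip,np.degrees(np.arctan2(d[1],d[0])))
R=toz("top",px([[58,50],[218,40],[290,553],[125,572]],335,155,5.4),.004);print("rest corners",R,R.mean(0),np.linalg.norm(R-np.roll(R,1,0),axis=1))
dd=(R[0]+R[1]-R[2]-R[3]);print("rest yaw",np.degrees(np.arctan2(dd[1],dd[0])))
ring=toz("top",px([[158,111]],335,155,5.4),.038);print("ring",ring)
h=toz("top",px([[166,175],[201,415],[215,530]],335,155,5.4),.036);print("handle",h)
d=ring[0]-h[2];print(np.degrees(np.arctan2(d[1],d[0])),np.linalg.norm(d))
c=c2[0];t=np.load("top_avg.npy");s=np.load("scene_avg.npy")
hd=np.radians(-12)
P=[(circ(c,.036,.078),(0,255,0),1),(circ(c,.022,.082),(255,0,0),1),(hexa(c,.030,.082,hd),(255,0,255),1),(hexa(c,.030,.093,hd),(255,255,0),1),(hexa(c,.023,.102,hd),(0,0,0),1)]
draw(t,"top",229,269,182,222,15,P,"pics/tn2.png");draw(s,"scene",233,273,182,222,15,P,"pics/sn2.png")
E
```

```text
cam [0.40710433 0.06637759 1.15772907] [1.15764726 0.90736888 1.24858473]
cap [[0.56368181 0.08444567]] flange [[0.56390774 0.08411744]]
cap scene [[0.5650714  0.08002105]]
mark [[0.56072463 0.08535014]
 [0.57604753 0.08203982]] -12.190688065003673
markS [[0.56116689 0.08425956]
 [0.57790598 0.07921791]] -16.76177769548331
rest corners [[ 0.67727259 -0.1955393 ]
 [ 0.6835626  -0.28394956]
 [ 0.40755921 -0.31136093]
 [ 0.39853724 -0.22269335]] [ 0.54173291 -0.25338578] [0.28005488 0.08863373 0.27736123 0.0891254 ]
rest yaw 5.617678962034755
ring [[ 0.63701936 -0.23974441]]
handle [[ 0.60340593 -0.2431502 ]
 [ 0.47835485 -0.25678586]
 [ 0.41960805 -0.26203492]]
5.8539047295135775 0.21855101981120298
```

View pics/tn2.png

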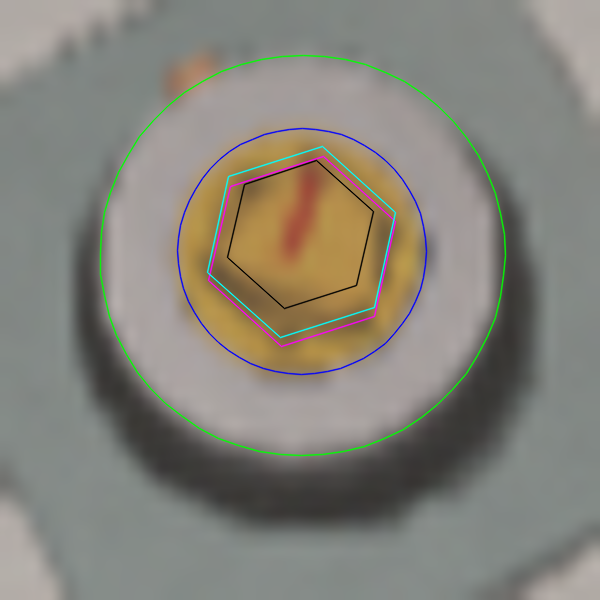

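View pics/sn2.png

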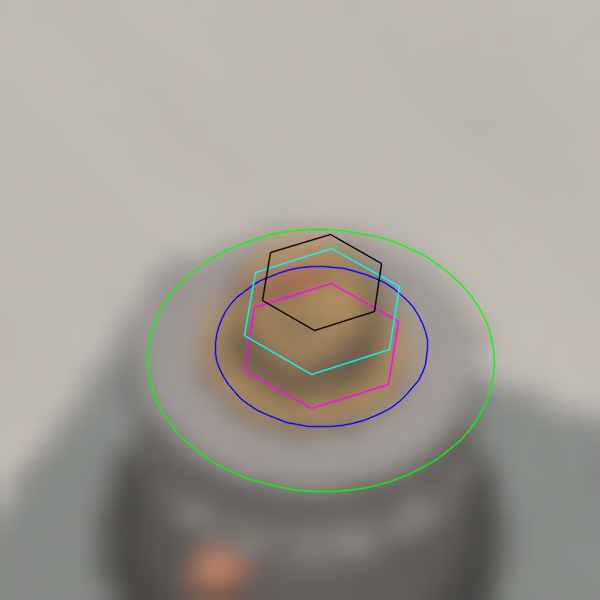

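```bash
cat >> h.py <<'E'
from scipy.spatial.transform import Rotation as Ro
def st():
    o=robot.observe(); R=Ro.from_euler("xyz",o["tool_rot"]).as_matrix(); return o,R
def rep():
    o,R=st(); print("t%.2f"%o["time"],"pos",o["tool_pos"].round(4),"yaw(tool z) %.1f"%np.degrees(np.arctan2(R[1,2],R[0,2])),"tilt",(R[:2,0]*1000).round(0),"F",o["contact_force"].round(1),"M",o["torque"].round(2),"op %.4f"%o["opening"],"q",o["qpos"].round(2))
    return o,R
def tgt(p,yaw):
    """tool-frame shift to p and turn about tool x so that tool z has heading yaw deg"""
    o,R=st(); s=R.T@(np.array(p)-o["tool_pos"]); c=np.degrees(np.arctan2(R[1,2],R[0,2]))
    d=(yaw-c+180)%360-180
    print("shift",s.round(4),"world yaw change",round(d,1),"=> turn",round(-d,1))
E
python3 - <<'E'
from ov import *
o,R=rep(); print(R.round(3))
px=lambda p,x0,y0,f:(np.array(p,float)+.5)/f-.5+[x0,y0]
c=np.array([.5639,.0841]); p=proj("scene",[[*c,.082]])+[-.7,.9]; print("nut scene",toz("scene",p,.082))
t=np.load("top_avg.npy");s=np.load("scene_avg.npy")
y=np.radians(5.7);ring=np.array([.637,-.2397]);u=np.array([np.cos(y),np.sin(y)]);v=np.array([-u[1],u[0]])
L=lambda a,b,z:[*(ring+a*u+b*v),z]
P=[(circ(ring,.033,.040),(0,255,0),1),(circ(ring,.033,.022),(255,255,0),1),(np.array([L(-.03,.008,.036),L(-.16,.008,.036),L(-.16,-.008,.036),L(-.03,-.008,.036)]),(0,0,255),1),(np.array([L(-.16,.01,.037),L(-.22,.01,.037),L(-.22,-.01,.037),L(-.16,-.01,.037)]),(0,255,255),1),(hexa(ring,.032,.04,y),(255,0,255),1)]
draw(t,"top",335,400,155,265,5.4,P,"pics/tw2.png");draw(s,"scene",155,255,125,190,8,P,"pics/sw2.png")
E
```

```text
t1.40 pos [0.1575 0.5008 0.2268] yaw(tool z) -17.5 tilt [0. 0.] F [ 0.5 -0.2  0.9] M [0.02 0.07 0.02] op 0.0918 q [ 1.12  0.34  1.52  0.    1.28 -0.15]
[[ 0.     0.3    0.954]
 [ 0.     0.954 -0.3  ]
 [-1.     0.     0.   ]]
nut scene [[0.56781649 0.08589705]]
```

View pics/tw2.png

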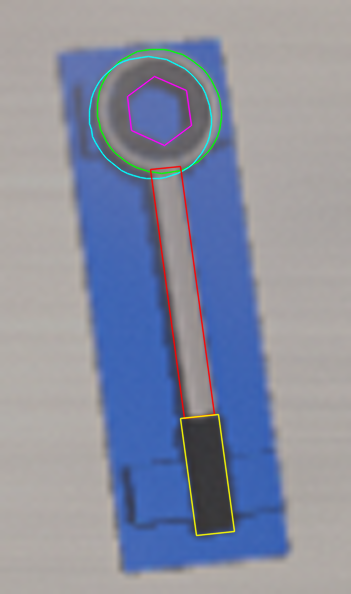

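View pics/sw2.png

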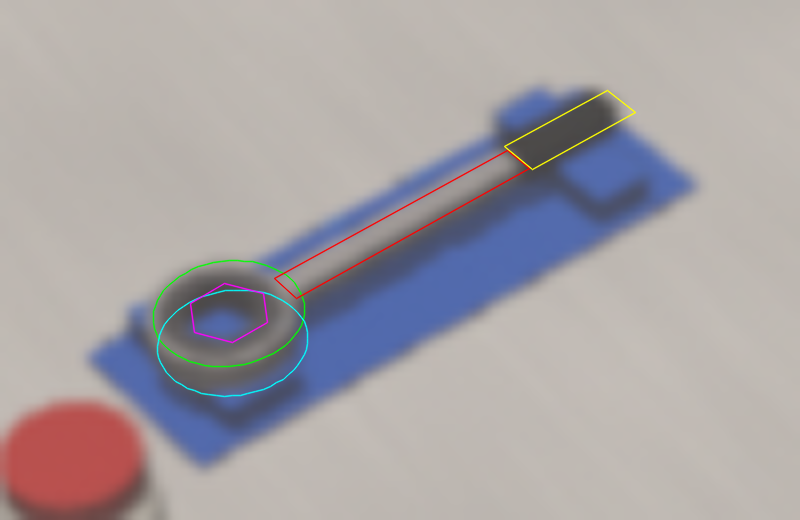

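```bash
cat >> h.py <<'E'
def plan(wps,op,start=None):
    """wps: list of (pos,yaw,nrows); yaw unwrapped relative change given as absolute near current"""
    o,R=st()
    p=o["tool_pos"].copy(); y=np.degrees(np.arctan2(R[1,2],R[0,2]))
    if start: p,y=np.array(start[0],float),start[1]
    rows=[]
    for P,Y,n in wps:
        P=np.array(P,float); p0,y0=p.copy(),y
        for i in range(n):
            q=p0+(P-p0)*(i+1)/n; Yn=y0+(Y-y0)*(i+1)/n
            a=np.radians(y); d=q-p
            rows.append([round(-d[2],4),round(d[0]*-np.sin(a)+d[1]*np.cos(a),4),round(d[0]*np.cos(a)+d[1]*np.sin(a),4),round(y-Yn,2),op])
            p,y=q,Yn
    for i in range(0,len(rows),10): print(rows[i:i+10])
E
python3 - <<'E'
from h import *
plan([([.45,.10,.18],-90,9),([.558,-.247,.10],-174.3,11)],1)
E
```

```text
[[np.float64(0.0052), np.float64(-0.0327), np.float64(0.0444), np.float64(8.06), 1], [np.float64(0.0052), np.float64(-0.0262), np.float64(0.0485), np.float64(8.06), 1], [np.float64(0.0052), np.float64(-0.0191), np.float64(0.0517), np.float64(8.06), 1], [np.float64(0.0052), np.float64(-0.0117), np.float64(0.0539), np.float64(8.06), 1], [np.float64(0.0052), np.float64(-0.004), np.float64(0.055), np.float64(8.06), 1], [np.float64(0.0052), np.float64(0.0037), np.float64(0.055), np.float64(8.06), 1], [np.float64(0.0052), np.float64(0.0114), np.float64(0.0539), np.float64(8.06), 1], [np.float64(0.0052), np.float64(0.0189), np.float64(0.0518), np.float64(8.06), 1], [np.float64(0.0052), np.float64(0.0259), np.float64(0.0487), np.float64(8.06), 1], [np.float64(0.0073), np.float64(0.0098), np.float64(0.0315), np.float64(7.66), 1]]
[[np.float64(0.0073), np.float64(0.0139), np.float64(0.03), np.float64(7.66), 1], [np.float64(0.0073), np.float64(0.0178), np.float64(0.0278), np.float64(7.66), 1], [np.float64(0.0073), np.float64(0.0214), np.float64(0.0252), np.float64(7.66), 1], [np.float64(0.0073), np.float64(0.0245), np.float64(0.0221), np.float64(7.66), 1], [np.float64(0.0073), np.float64(0.0273), np.float64(0.0187), np.float64(7.66), 1], [np.float64(0.0073), np.float64(0.0295), np.float64(0.0149), np.float64(7.66), 1], [np.float64(0.0073), np.float64(0.0312), np.float64(0.0108), np.float64(7.66), 1], [np.float64(0.0073), np.float64(0.0324), np.float64(0.0065), np.float64(7.66), 1], [np.float64(0.0073), np.float64(0.033), np.float64(0.0022), np.float64(7.66), 1], [np.float64(0.0073), np.float64(0.033), np.float64(-0.0023), np.float64(7.66), 1]]
```

Call:
play_rows(
  moves=[
    [[0.005,-0.029,0.038,8,1],[0.005,-0.023,0.042,8,1],[0.005,-0.017,0.045,8,1],[0.005,-0.01,0.047,8,1],[0.005,-0.003,0.048,8,1],[0.005,0.003,0.048,8,1],[0.005,0.01,0.047,8,1],[0.005,0.016,0.045,8,1],[0.005,0.022,0.042,8,1],[0.007,0.01,0.03,7.7,1]],
  ],
  grip_force=30,
)

```text
time: 2.4
tool_pos: [0.4241, 0.1088, 0.1742]
tool_rot: [2.351, 1.56, 0.611]
contact_force: [0.1, 0.8, -0.1]
opening: 0.0919
```

```bash
sed -i 's/rows.append(\[\(.*\),op\])$/rows.append([float(v) for v in [\1]]+[op])/' h.py; python3 - <<'E'
from h import *
rep()
plan([([.558,-.247,.10],-174.3,10)],1)
E
```

```text
t2.40 pos [0.4241 0.1088 0.1742] yaw(tool z) -99.7 tilt [9. 6.] F [ 0.1  0.8 -0.1] M [-0.11  0.08  0.  ] op 0.0919 q [0.07 0.23 1.84 0.01 1.06 0.24]
[[0.0074, 0.0192, 0.0328, 7.46, 1], [0.0074, 0.0233, 0.03, 7.46, 1], [0.0074, 0.027, 0.0267, 7.46, 1], [0.0074, 0.0303, 0.023, 7.46, 1], [0.0074, 0.033, 0.0189, 7.46, 1], [0.0074, 0.0352, 0.0145, 7.46, 1], [0.0074, 0.0367, 0.0098, 7.46, 1], [0.0074, 0.0377, 0.0049, 7.46, 1], [0.0074, 0.038, -0.0, 7.46, 1], [0.0074, 0.0377, -0.0049, 7.46, 1]]
```

Call:
play_rows(
  moves=[
    [[0.007,0.0195,0.033,7.5,1],[0.007,0.0235,0.03,7.5,1],[0.007,0.027,0.027,7.5,1],[0.007,0.03,0.023,7.5,1],[0.007,0.033,0.019,7.5,1],[0.007,0.035,0.0145,7.5,1],[0.007,0.037,0.01,7.5,1],[0.007,0.038,0.005,7.5,1],[0.007,0.038,0,7.5,1],[0.007,0.038,-0.005,7.5,1]],
  ],
)

```text
time: 3.4
tool_pos: [0.5523, -0.2686, 0.1011]
tool_rot: [-2.721, 1.557, 0.453]
contact_force: [0.4, -0.2, 0.2]
opening: 0.0918
```

```bash
python3 - <<'E'
from h import *
rep()
plan([([.558,-.247,.05],-174.3,5),([.558,-.247,.0105],-174.3,4)],1)
E
```

```text
t3.40 pos [ 0.5523 -0.2686  0.1011] yaw(tool z) -178.1 tilt [13.  6.] F [ 0.4 -0.2  0.2] M [-0.03  0.13  0.  ] op 0.0918 q [-0.58  0.61  1.44  0.01  1.08  0.95]
[[0.0102, -0.0043, -0.0013, -0.76, 1], [0.0102, -0.0043, -0.0013, -0.76, 1], [0.0102, -0.0042, -0.0014, -0.76, 1], [0.0102, -0.0042, -0.0014, -0.76, 1], [0.0102, -0.0042, -0.0015, -0.76, 1], [0.0099, 0.0, -0.0, 0.0, 1], [0.0099, 0.0, -0.0, 0.0, 1], [0.0099, 0.0, -0.0, 0.0, 1], [0.0099, 0.0, -0.0, 0.0, 1]]
```

Call:
play_rows(
  moves=[
    [[0.009,-0.005,-0.0015,-1,1],[0.009,-0.005,-0.0015,-1,1],[0.009,-0.005,-0.0015,-1,1],[0.009,-0.004,-0.0015,-0.8,1],[0.009,-0.002,-0.001,0,1],[0,0,0,0,1],[0,0,0,0,1],[0,0,0,0,1],[0,0,0,0,1],[0,0,0,0,1]],
  ],
)

```text
time: 4.4
tool_pos: [0.5594, -0.246, 0.0527]
tool_rot: [-2.832, 1.557, 0.414]
contact_force: [-0.4, 0.3, -0.2]
opening: 0.0917
```

```bash
python3 - <<'E'
from ov import *
rep()
plan([([.558,-.247,.0105],-174.3,5)],1)
im=avg("top",2); s=avg("scene",2)
draw(im,"top",335,400,155,265,5.4,[],"pics/t3.png");draw(s,"scene",155,255,115,190,8,[],"pics/s3.png")
E
```

```text
t4.40 pos [ 0.5594 -0.246   0.0527] yaw(tool z) -174.0 tilt [13.  6.] F [-0.4  0.3 -0.2] M [-0.07  0.17 -0.04] op 0.0917 q [-0.55  0.67  1.49  0.01  0.97  0.91]
[[0.0084, 0.0002, 0.0003, 0.05, 1], [0.0084, 0.0002, 0.0003, 0.05, 1], [0.0084, 0.0002, 0.0003, 0.05, 1], [0.0084, 0.0002, 0.0003, 0.05, 1], [0.0084, 0.0002, 0.0003, 0.05, 1]]
```

View pics/t3.png

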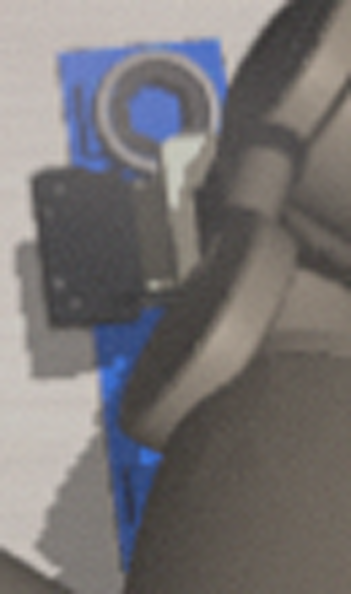

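View pics/s3.png

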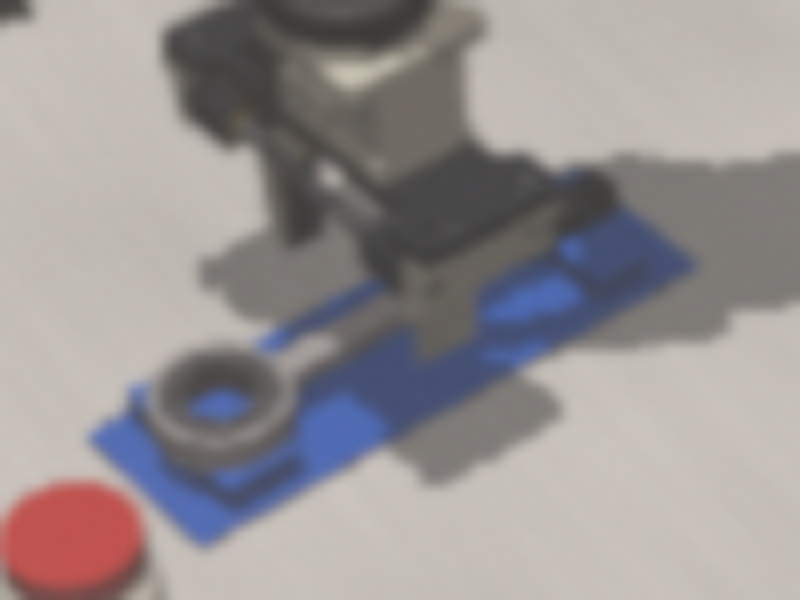

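Call:
play_rows(
  moves=[
    [[0.0085,0,0,0,1],[0.0085,0,0,0,1],[0.0085,0,0,0,1],[0.0085,0,0,0,1],[0.0075,0,0,0,1],[0,0,0,0,-1],[0,0,0,0,-1],[0,0,0,0,-1],[0,0,0,0,-1],[0,0,0,0,-1]],
  ],
  grip_force=30,
)

```text
time: 5.6
tool_pos: [0.5593, -0.2457, 0.0064]
tool_rot: [-2.717, 1.558, 0.528]
contact_force: [-0.3, -0.7, -0.4]
opening: 0.0562
```

```bash
python3 - <<'E'
from h import *
rep()
E
```

```text
t5.60 pos [ 0.5593 -0.2457  0.0064] yaw(tool z) -174.1 tilt [11.  6.] F [-0.3 -0.7 -0.4] M [-0.04  0.17 -0.01] op 0.0562 q [-0.55  0.73  1.52  0.01  0.88  0.91]
```

Call:
play_rows(
  moves=[
    [[-0.004,0,0,0,-1],[0,0,0,0,-1],[0,0,0,0,-1],[0,0,0,0,-1],[0,0,0,0,-1],[0,0,0,0,-1],[0,0,0,0,-1],[0,0,0,0,-1],[0,0,0,0,-1],[0,0,0,0,-1]],
  ],
  grip_force=30,
)

```text
time: 6.6
tool_pos: [0.56, -0.2466, 0.0118]
tool_rot: [-2.914, 1.557, 0.331]
contact_force: [-0.1, -0.9, -0.1]
opening: 0.0157
```

```bash
python3 - <<'E'
from h import *
rep()
E
```

```text
t6.60 pos [ 0.56   -0.2466  0.0118] yaw(tool z) -174.0 tilt [13.  5.] F [-0.1 -0.9 -0.1] M [-0.21  0.15  0.11] op 0.0157 q [-0.55  0.72  1.52  0.01  0.89  0.91]
```

Call:
play_rows(
  moves=[
    [[-0.004,0,0,0,-1],[-0.01,0,0,0,-1],[-0.015,0,0,0,-1],[-0.015,0,0,0,-1],[-0.015,0,0,0,-1],[-0.015,0,0,0,-1],[-0.015,0,0,0,-1],[-0.015,0,0,0,-1],[-0.01,0,0,0,-1],[0,0,0,0,-1]],
  ],
  grip_force=50,
)

```text
time: 7.6
tool_pos: [0.5548, -0.244, 0.1299]
tool_rot: [-1.901, 1.558, 1.344]
contact_force: [0.6, 0.1, -4.7]
opening: 0.0155
```

```bash
python3 - <<'E'
from h import *
rep()
plan([([.5102,.0282,.128],-134,10)],-1)
im=avg("scene",1); cv2.imwrite("pics/s4.png",im[:,:,::-1])
E
```

```text
t7.60 pos [ 0.5548 -0.244   0.1299] yaw(tool z) -174.1 tilt [ 3. 12.] F [ 0.6  0.1 -4.7] M [-0.04  0.16  0.04] op 0.0155 q [-0.55  0.58  1.42  0.01  1.15  0.91]
[[0.0002, -0.0275, 0.0016, -4.01, -1], [0.0002, -0.0276, -0.0003, -4.01, -1], [0.0002, -0.0275, -0.0022, -4.01, -1], [0.0002, -0.0273, -0.0041, -4.01, -1], [0.0002, -0.0269, -0.006, -4.01, -1], [0.0002, -0.0264, -0.0079, -4.01, -1], [0.0002, -0.0258, -0.0097, -4.01, -1], [0.0002, -0.0251, -0.0115, -4.01, -1], [0.0002, -0.0242, -0.0132, -4.01, -1], [0.0002, -0.0232, -0.0149, -4.01, -1]][ WARN:0@1.648] global loadsave.cpp:1063 imwrite_ Unsupported depth image for selected encoder is fallbacked to CV_8U.
```

View pics/s4.png

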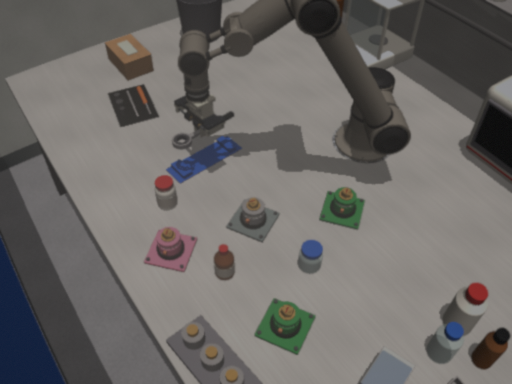

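Call:
play_rows(
  moves=[
    [[0,-0.0275,0.0015,-4,-1],[0,-0.0275,0,-4,-1],[0,-0.0275,-0.002,-4,-1],[0,-0.0275,-0.004,-4,-1],[0,-0.027,-0.006,-4,-1],[0,-0.0265,-0.008,-4,-1],[0,-0.026,-0.0095,-4,-1],[0,-0.025,-0.0115,-4,-1],[0,-0.024,-0.013,-4,-1],[0,-0.023,-0.015,-4,-1]],
  ],
)

```text
time: 8.65
tool_pos: [0.4992, 0.0355, 0.124]
tool_rot: [-1.723, 1.549, 2.241]
contact_force: [-0.2, -1.2, -4.4]
opening: 0.0152
```

```bash
python3 - <<'E'
from h import *
rep()
plan([([.5102,.0282,.105],-134,4)],-1)
E
```

```text
t8.65 pos [0.4992 0.0355 0.124 ] yaw(tool z) -132.9 tilt [-13.  17.] F [-0.2 -1.2 -4.4] M [-0.07  0.03  0.01] op 0.0152 q [-0.09  0.42  1.73  0.02  1.02  0.65]
[[0.0047, 0.0032, -0.0005, 0.28, -1], [0.0047, 0.0032, -0.0006, 0.28, -1], [0.0047, 0.0032, -0.0006, 0.28, -1], [0.0047, 0.0032, -0.0006, 0.28, -1]]
```

Call:
play_rows(
  moves=[
    [[0.002,0.0035,-0.0005,0.3,-1],[0.002,0.0035,-0.0005,0.3,-1],[0.002,0.0035,-0.0005,0.3,-1],[0.002,0.0025,-0.0005,0.2,-1],[0,0,0,0,-1],[0,0,0,0,-1],[0,0,0,0,-1],[0,0,0,0,-1],[0,0,0,0,-1],[0,0,0,0,-1]],
  ],
)

```text
time: 9.65
tool_pos: [0.5089, 0.0276, 0.1127]
tool_rot: [-1.558, 1.545, 2.385]
contact_force: [0.1, 0.4, -4.6]
opening: 0.0154
```

```bash
python3 - <<'E'
from ov import *
o,R=rep()
plan([([.5102,.0282,.095],-134,4)],-1)
t=avg("top",2); s=avg("scene",2)
h=np.arctan2(R[1,2],R[0,2])+np.pi; u=np.array([np.cos(h),np.sin(h)]);v=np.array([-u[1],u[0]])
ring=o["tool_pos"][:2]+.0794*u-.0005*v; zu=o["tool_pos"][2]+.0102; print("ring pred",ring,zu)
P=[(circ(ring,.033,zu+.018),(0,255,0),1),(circ(ring,.033,zu),(255,255,0),1),(hexa(ring,.032,zu+.018,h),(255,0,255),1)]
draw(t,"top",222,282,165,225,10,P,"pics/t5.png");draw(s,"scene",223,283,165,225,10,P,"pics/s5.png")
E
```

```text
t9.65 pos [0.5089 0.0276 0.1127] yaw(tool z) -134.1 tilt [-19.  18.] F [ 0.1  0.4 -4.6] M [-0.16  0.12 -0.05] op 0.0154 q [-0.11  0.45  1.71  0.02  1.01  0.65]
[[0.0044, 0.0001, -0.0003, -0.02, -1], [0.0044, 0.0001, -0.0003, -0.02, -1], [0.0044, 0.0001, -0.0003, -0.02, -1], [0.0044, 0.0001, -0.0003, -0.02, -1]]
ring pred [0.56448765 0.08432458] 0.12288160989673454
```

View pics/t5.png

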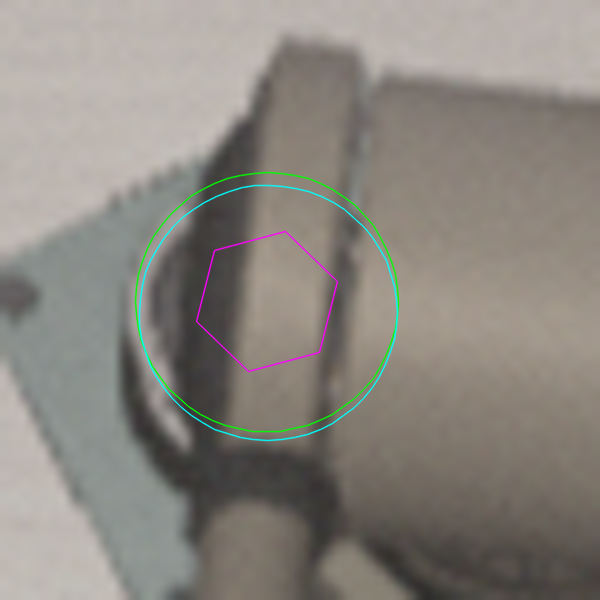

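View pics/s5.png

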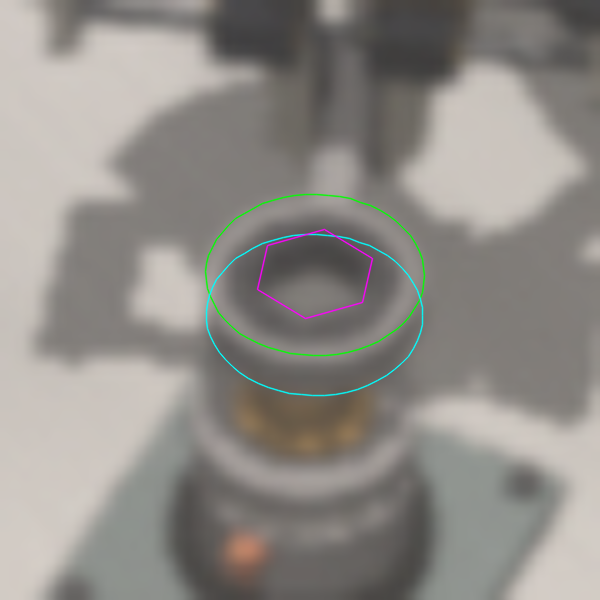

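```bash
python3 - <<'E'
from h import *
tgt([.5102,.0282,.087],-134)
E
```

```text
shift [ 0.0256  0.0013 -0.0013] world yaw change 0.1 => turn -0.1
```

Call:
play_rows(
  moves=[
    [[0.005,0.0003,-0.0003,0,-1],[0.005,0.0003,-0.0003,0,-1],[0.005,0.0003,-0.0003,0,-1],[0.005,0.0003,-0.0003,0,-1],[0.004,0.0002,-0.0002,0,-1],[0,0,0,0,-1],[0,0,0,0,-1],[0,0,0,0,-1],[0,0,0,0,-1],[0,0,0,0,-1]],
  ],
)

```text
time: 10.85
tool_pos: [0.5106, 0.0277, 0.0866]
tool_rot: [-1.534, 1.546, 2.408]
contact_force: [-0.3, -1.0, -3.1]
opening: 0.0156
```

```bash
python3 - <<'E'
from ov import *
o,R=rep()
tgt([.5102,.0282,.0718],-134)
s=avg("scene",2)
draw(s,"scene",223,283,165,225,10,[],"pics/s6.png")
E
```

```text
t10.85 pos [0.5106 0.0277 0.0866] yaw(tool z) -134.1 tilt [-19.  17.] F [-0.3 -1.  -3.1] M [-0.3   0.16 -0.04] op 0.0156 q [-0.11  0.49  1.73  0.02  0.94  0.65]
shift [ 0.0148 -0.0003 -0.0001] world yaw change 0.1 => turn -0.1
```

View pics/s6.png

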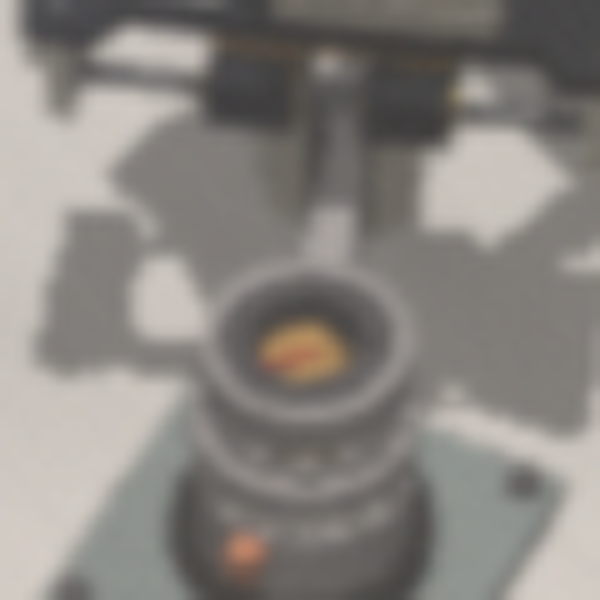

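Call:
play_rows(
  moves=[
    [[0,0.0015,0,0,-1],[0.002,0,0,0,-1],[0.002,0,0,0,-1],[0.001,0,0,0,-1],[0,0,0,0,-1],[0,0,0,0,-1],[0,0,0,0,-1],[0,0,0,0,-1],[0,0,0,0,-1],[0,0,0,0,-1]],
  ],
)

```text
time: 11.95
tool_pos: [0.5112, 0.0263, 0.0825]
tool_rot: [-1.514, 1.546, 2.429]
contact_force: [-2.6, -2.6, 1.4]
opening: 0.0155
```

```bash
python3 - <<'E'
from ov import *
o,R=rep()
s=avg("scene",3)
draw(s,"scene",223,283,165,225,10,[],"pics/s7.png")
E
```

```text
t11.95 pos [0.5112 0.0263 0.0825] yaw(tool z) -134.1 tilt [-19.  16.] F [-2.6 -2.6  1.4] M [-0.21  0.36  0.08] op 0.0155 q [-0.11  0.49  1.73  0.02  0.94  0.65]
```

View pics/s7.png

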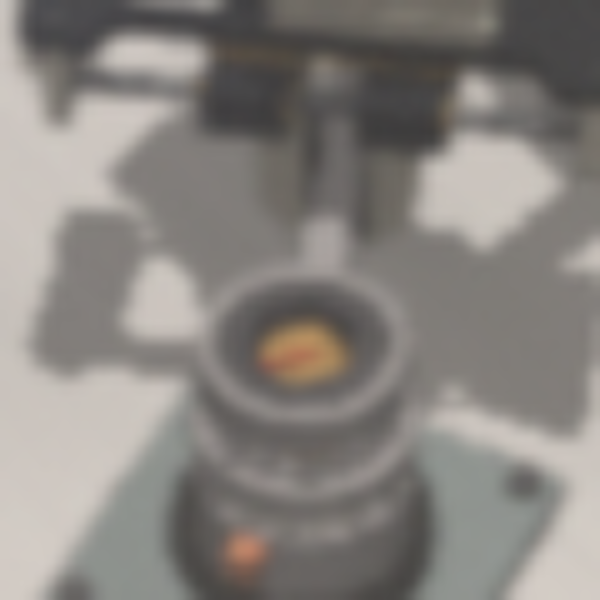

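Call:
play_rows(
  moves=[
    [[0,0,0.0012,0,-1],[0,0,0,0,-1],[0.0015,0,0,0,-1],[0.0015,0,0,0,-1],[0,0,0,0,-1],[0,0,0,0,-1],[0,0,0,0,-1],[0,0,0,0,-1],[0,0,0,0,-1],[0,0,0,0,-1]],
  ],
)

```text
time: 13.1
tool_pos: [0.5104, 0.0261, 0.0777]
tool_rot: [-1.532, 1.545, 2.411]
contact_force: [-1.3, 0.1, -3.8]
opening: 0.0151
```

```bash
python3 - <<'E'
from ov import *
o,R=rep()
print("F tool",R.T@o["contact_force"],"M tool",R.T@o["torque"])
E
```

```text
t13.10 pos [0.5104 0.0261 0.0777] yaw(tool z) -134.1 tilt [-19.  17.] F [-1.3  0.1 -3.8] M [-0.15  0.17 -0.01] op 0.0151 q [-0.11  0.5   1.74  0.02  0.92  0.65]
F tool [ 3.79971757 -0.86788845  0.80127632] M tool [ 0.01586875 -0.22611057 -0.01726934]
```

Call:
play_rows(
  moves=[
    [[0.002,0,0.0003,0,-1],[0.002,0,0,0,-1],[0.0015,0,0,0,-1],[0,0,0,0,-1],[0,0,0,0,-1],[0,0,0,0,-1],[0,0,0,0,-1],[0,0,0,0,-1],[0,0,0,0,-1],[0,0,0,0,-1]],
  ],
)

```text
time: 14.1
tool_pos: [0.5104, 0.026, 0.0723]
tool_rot: [-1.56, 1.546, 2.383]
contact_force: [-0.9, -0.6, -2.8]
opening: 0.0152
```

```bash
python3 - <<'E'
from ov import *
o,R=rep()
print("F tool",R.T@o["contact_force"],"M tool",R.T@o["torque"])
s=avg("scene",3)
draw(s,"scene",223,283,165,225,10,[],"pics/s8.png")
E
```

```text
t14.10 pos [0.5104 0.026  0.0723] yaw(tool z) -134.1 tilt [-18.  17.] F [-0.9 -0.6 -2.8] M [-0.08  0.19  0.03] op 0.0152 q [-0.11  0.51  1.75  0.02  0.91  0.65]
F tool [ 2.79919077 -0.14152192  1.05967623] M tool [-0.02705634 -0.19197703 -0.07998656]
```

View pics/s8.png

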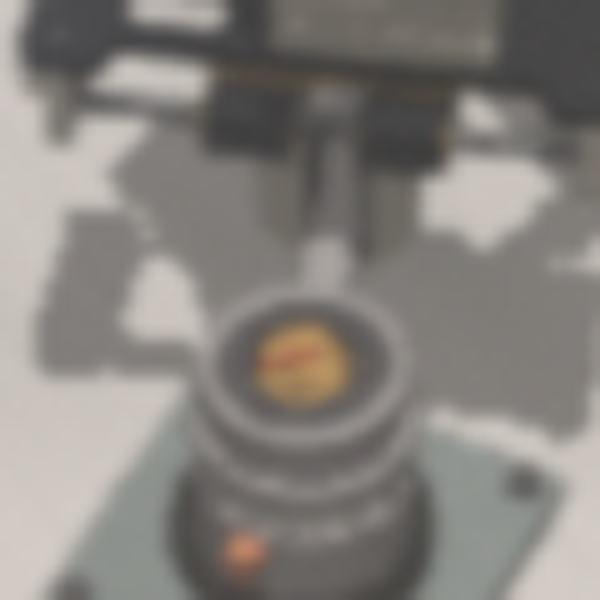

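Call:
play_rows(
  moves=[
    [[0.0005,-0.0042,-0.0001,3,-1],[0,-0.0069,-0.0003,5,-1],[0,-0.0069,-0.0003,5,-1],[0,-0.0069,-0.0003,5,-1],[0,-0.0069,-0.0003,5,-1],[0,-0.0069,-0.0003,5,-1],[0,-0.0069,-0.0003,5,-1],[0,-0.0069,-0.0003,5,-1],[0,-0.0069,-0.0003,5,-1],[0,0,0,0,-1]],
  ],
)

```text
time: 15.25
tool_pos: [0.4858, 0.0797, 0.0733]
tool_rot: [-0.691, 1.548, 2.477]
contact_force: [-0.3, -0.8, -3.3]
opening: 0.0154
```

```bash
cat >> h.py <<'E'
def sw(C=np.array([.5657,.083])):
    o,R=rep(); h=np.arctan2(-R[1,2],-R[0,2]); u=np.array([np.cos(h),np.sin(h)])
    r=o["tool_pos"][:2]-C; F=o["contact_force"]
    b=np.degrees(np.arctan2(r[1],r[0]))
    print("heading %.1f bearing+180 %.1f"%(np.degrees(h),b+180),"radius %.4f"%np.hypot(*r),"ring est",(o["tool_pos"][:2]+.0794*u-.0005*np.array([-u[1],u[0]])).round(4))
    print("F tool",(R.T@F).round(1),"M tool",(R.T@o["torque"]).round(2),"torque on nut cw ~ %.2f (F part) %.2f (with M)"%((r[0]*F[1]-r[1]*F[0]),(r[0]*F[1]-r[1]*F[0])+o["torque"][2]))
E
python3 -c "
from h import *
sw()"
```

```text
t15.25 pos [0.4858 0.0797 0.0733] yaw(tool z) -178.5 tilt [-18.  14.] F [-0.3 -0.8 -3.3] M [-0.3   0.07  0.11] op 0.0154 q [-0.    0.48  1.8   0.02  0.88  1.53]
heading 1.5 bearing+180 2.3 radius 0.0799 ring est [0.5652 0.0813]
F tool [3.3 0.9 0.3] M tool [-0.1  -0.08  0.3 ] torque on nut cw ~ 0.06 (F part) 0.17 (with M)
```

Call:
play_rows(
  moves=[
    [[0.001,-0.0062,-0.0003,5,-1],[0.0003,-0.0069,-0.0003,5,-1],[0,-0.0069,-0.0003,5,-1],[0,-0.0069,-0.0003,5,-1],[0,-0.0069,-0.0003,5,-1],[0,-0.0069,-0.0003,5,-1],[0,-0.0069,-0.0003,5,-1],[0,-0.0069,-0.0003,5,-1],[0,-0.0069,-0.0003,5,-1],[0,-0.003,0,2,-1]],
  ],
)

```text
time: 16.25
tool_pos: [0.509, 0.1382, 0.0734]
tool_rot: [0.226, 1.547, 2.572]
contact_force: [-3.0, -1.3, -3.4]
opening: 0.0156
```

```bash
python3 - <<'E'
from ov import *
sw()
s=avg("scene",2)
draw(s,"scene",223,303,165,225,9,[],"pics/s9.png")
E
```

```text
t16.25 pos [0.509  0.1382 0.0734] yaw(tool z) 134.4 tilt [-20.  13.] F [-3.  -1.3 -3.4] M [-0.32  0.23  0.12] op 0.0156 q [0.11 0.53 1.7  0.02 0.93 2.47]
heading -45.6 bearing+180 315.8 radius 0.0791 ring est [0.5643 0.0811]
F tool [3.4 3.1 1.1] M tool [-0.11  0.07  0.39] torque on nut cw ~ 0.24 (F part) 0.36 (with M)
```

View pics/s9.png

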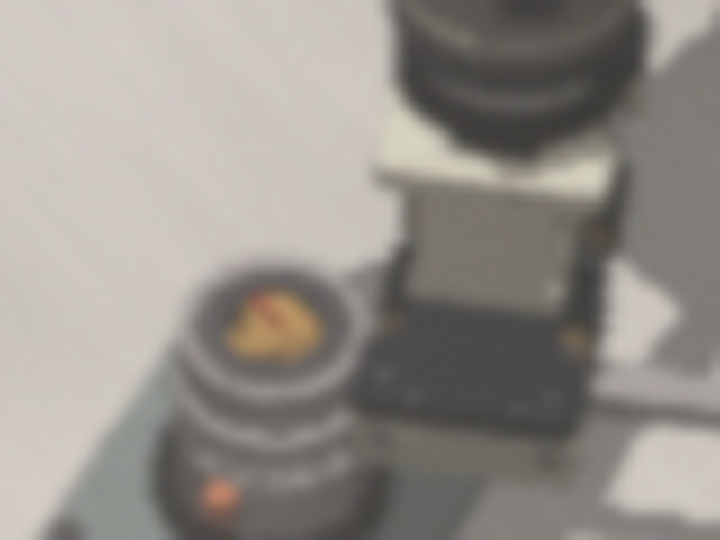

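Call:
play_rows(
  moves=[
    [[0,0.0055,-0.0002,-4,-1],[0,0.011,-0.0008,-8,-1],[0,0.011,-0.0008,-8,-1],[0.0002,0.011,-0.0008,-8,-1],[0.0002,0.011,-0.0008,-8,-1],[0.0002,0.011,-0.0008,-8,-1],[0.0002,0.011,-0.0008,-8,-1],[0.0002,0.011,-0.0008,-8,-1],[0.0002,0.011,-0.0008,-8,-1],[0.0002,0.011,-0.0008,-8,-1]],
  ],
)

```text
time: 17.35
tool_pos: [0.5002, 0.0367, 0.0725]
tool_rot: [-1.414, 1.551, 2.339]
contact_force: [2.1, 2.8, -4.1]
opening: 0.0153
```

```bash
python3 - <<'E'
from ov import *
sw()
E
```

```text
t17.35 pos [0.5002 0.0367 0.0725] yaw(tool z) -145.0 tilt [-14.  15.] F [ 2.1  2.8 -4.1] M [ 0.49 -0.36  0.03] op 0.0153 q [-0.09  0.49  1.78  0.02  0.89  0.86]
heading 35.0 bearing+180 35.2 radius 0.0802 ring est [0.5655 0.0819]
F tool [ 4.1 -1.  -3.4] M tool [-0.04  0.58 -0.2 ] torque on nut cw ~ -0.08 (F part) -0.06 (with M)
```

Call:
play_rows(
  moves=[
    [[0,0.011,-0.0012,-8,-1],[0,0.011,-0.001,-8,-1],[0,0.011,-0.0008,-8,-1],[0,0.011,-0.0008,-8,-1],[0,0.011,-0.0008,-8,-1],[0,0.0055,-0.0002,-4,-1],[0,0,0,0,-1],[0,0,0,0,-1],[0,0,0,0,-1],[0,0,0,0,-1]],
  ],
)

```text
time: 18.35
tool_pos: [0.5533, 0.0043, 0.071]
tool_rot: [-2.545, 1.547, 2.024]
contact_force: [1.7, 1.9, -4.7]
opening: 0.0156
```

```bash
python3 - <<'E'
from ov import *
sw()
s=avg("scene",3)
draw(s,"scene",223,283,165,225,10,[],"pics/s10.png")
t=avg("top",3)
draw(t,"top",222,282,165,225,10,[],"pics/t10.png")
E
```

```text
t18.35 pos [0.5533 0.0043 0.071 ] yaw(tool z) -98.3 tilt [-10.  21.] F [ 1.7  1.9 -4.7] M [ 0.16 -0.04 -0.06] op 0.0156 q [-0.14  0.57  1.63  0.02  0.96 -0.01]
heading 81.7 bearing+180 81.1 radius 0.0797 ring est [0.5652 0.0828]
F tool [ 4.7  1.5 -2.1] M tool [0.06 0.17 0.02] torque on nut cw ~ 0.11 (F part) 0.04 (with M)
```

View pics/s10.png

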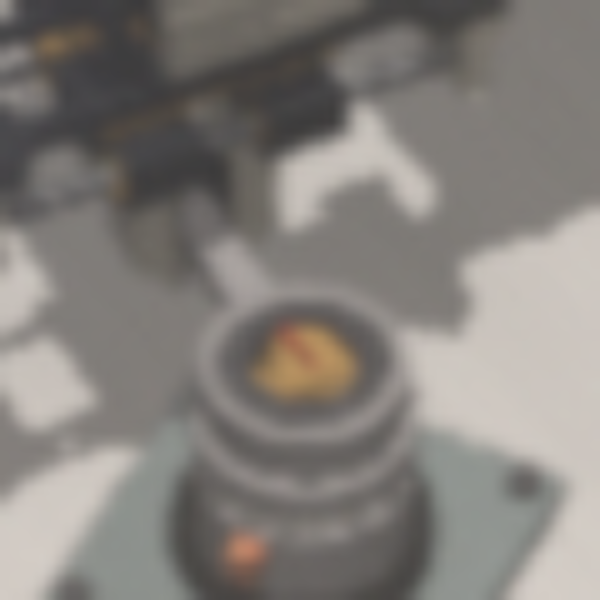

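View pics/t10.png

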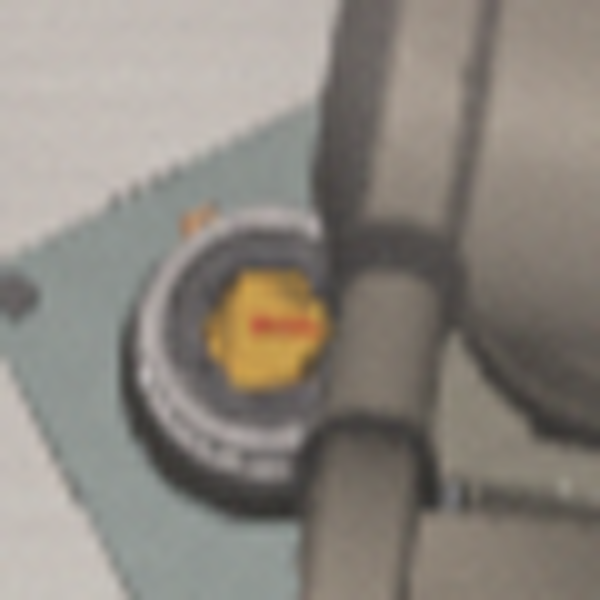

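Call:
play_rows(
  moves=[
    [[0,-0.0069,-0.0006,5,-1],[0,-0.0069,-0.0003,5,-1],[0,-0.0069,-0.0003,5,-1],[0,-0.004,-0.0001,3,-1],[0,-0.001,0,0.7,-1],[0,-0.001,0,0.7,-1],[0,-0.001,0,0.7,-1],[0,-0.001,0,0.7,-1],[0,-0.001,0,0.7,-1],[0,-0.001,0,0.7,-1]],
  ],
)

```text
time: 19.65
tool_pos: [0.5238, 0.0145, 0.0715]
tool_rot: [-2.111, 1.548, 2.057]
contact_force: [1.3, 2.3, -3.4]
opening: 0.0157
```

```bash
python3 - <<'E'
from ov import *
sw()
E
```

```text
t19.65 pos [0.5238 0.0145 0.0715] yaw(tool z) -121.2 tilt [-11.  20.] F [ 1.3  2.3 -3.4] M [ 0.27 -0.11  0.07] op 0.0157 q [-0.13  0.52  1.72  0.02  0.91  0.4 ]
heading 58.8 bearing+180 58.6 radius 0.0803 ring est [0.5654 0.0822]
F tool [ 3.4 -0.  -2.5] M tool [-0.08  0.29 -0.04] torque on nut cw ~ -0.01 (F part) 0.07 (with M)
```

Call:
play_rows(
  moves=[
    [[0,-0.001,-0.0005,0.7,-1],[0,-0.001,0,0.7,-1],[0,-0.001,0,0.7,-1],[0,-0.001,0,0.7,-1],[0,-0.001,0,0.7,-1],[0,-0.001,0,0.7,-1],[0,-0.001,0,0.7,-1],[0,-0.001,0,0.7,-1],[0,-0.001,0,0.7,-1],[0,-0.001,0,0.7,-1]],
  ],
)

```text
time: 20.65
tool_pos: [0.516, 0.0203, 0.0718]
tool_rot: [-2.015, 1.55, 2.021]
contact_force: [1.2, 0.7, -4.1]
opening: 0.0153
```

```bash
python3 - <<'E'
from ov import *
sw()
E
```

```text
t20.65 pos [0.516  0.0203 0.0718] yaw(tool z) -128.7 tilt [-9. 18.] F [ 1.2  0.7 -4.1] M [ 0.04 -0.19  0.26] op 0.0153 q [-0.12  0.51  1.74  0.02  0.9   0.54]
heading 51.3 bearing+180 51.6 radius 0.0800 ring est [0.5661 0.0819]
F tool [ 4.1  0.6 -1.2] M tool [-0.26  0.14  0.12] torque on nut cw ~ 0.04 (F part) 0.30 (with M)
```

Call:
play_rows(
  moves=[
    [[0,-0.001,-0.0002,0.7,-1],[0,-0.001,0,0.7,-1],[0,-0.001,0,0.7,-1],[0,-0.001,0,0.7,-1],[0,-0.001,0,0.7,-1],[0,-0.001,0,0.7,-1],[0,-0.001,0,0.7,-1],[0,-0.001,0,0.7,-1],[0,-0.001,0,0.7,-1],[0,-0.001,0,0.7,-1]],
  ],
)

```text
time: 21.65
tool_pos: [0.5082, 0.0274, 0.072]
tool_rot: [-1.88, 1.551, 2.023]
contact_force: [0.5, -0.0, -4.6]
opening: 0.0154
```

```bash
python3 - <<'E'
from ov import *
sw()
s=avg("scene",1);draw(s,"scene",223,283,165,225,10,[],"pics/s11.png")
E
```

```text
t21.65 pos [0.5082 0.0274 0.072 ] yaw(tool z) -136.4 tilt [-9. 18.] F [ 0.5 -0.  -4.6] M [-0.14 -0.15  0.25] op 0.0154 q [-0.11  0.5   1.76  0.02  0.89  0.69]
heading 43.6 bearing+180 44.0 radius 0.0800 ring est [0.566  0.0818]
F tool [ 4.6  0.5 -0.3] M tool [-0.25  0.01  0.2 ] torque on nut cw ~ 0.03 (F part) 0.28 (with M)
```

View pics/s11.png

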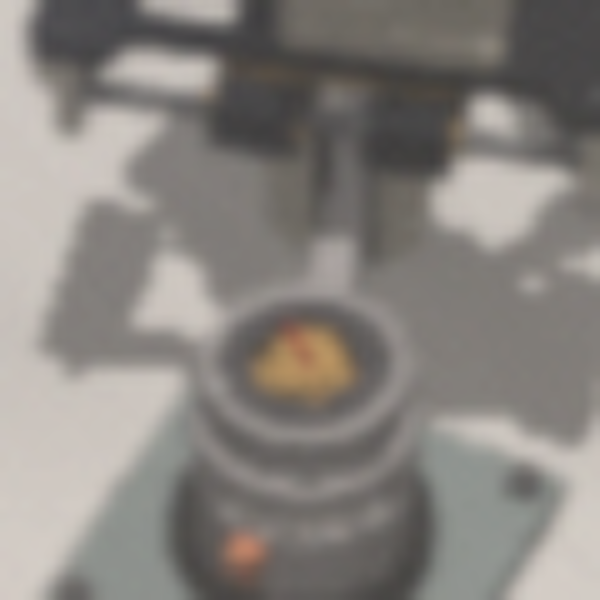

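Call:
play_rows(
  moves=[
    [[0,-0.001,0,0.8,-1],[0,-0.0011,0,0.8,-1],[0,-0.0011,0,0.8,-1],[0,-0.0011,0,0.8,-1],[0,-0.0011,0,0.8,-1],[0,-0.0011,0,0.8,-1],[0,-0.0011,0,0.8,-1],[0,-0.0011,0,0.8,-1],[0,-0.0011,0,0.8,-1],[0,-0.0011,0,0.8,-1]],
  ],
)

```text
time: 22.7
tool_pos: [0.5005, 0.0366, 0.0722]
tool_rot: [-1.721, 1.551, 2.03]
contact_force: [1.7, 0.3, -4.5]
opening: 0.0156
```

```bash
python3 - <<'E'
from ov import *
sw()
E
```

```text
t22.70 pos [0.5005 0.0366 0.0722] yaw(tool z) -145.1 tilt [-9. 18.] F [ 1.7  0.3 -4.5] M [-0.08 -0.18  0.25] op 0.0156 q [-0.09  0.49  1.78  0.02  0.88  0.86]
heading 34.9 bearing+180 35.5 radius 0.0801 ring est [0.5659 0.0816]
F tool [ 4.5  0.8 -1.6] M tool [-0.25  0.1   0.17] torque on nut cw ~ 0.06 (F part) 0.31 (with M)
```

Call:
play_rows(
  moves=[
    [[0,-0.0011,-0.0003,0.8,-1],[0,-0.0011,0,0.8,-1],[0,-0.0011,0,0.8,-1],[0,-0.0011,0,0.8,-1],[0,-0.0011,0,0.8,-1],[0,-0.0011,0,0.8,-1],[0,-0.0011,0,0.8,-1],[0,-0.0011,0,0.8,-1],[0,-0.0011,0,0.8,-1],[0,-0.0011,0,0.8,-1]],
  ],
)

```text
time: 23.7
tool_pos: [0.4943, 0.0468, 0.0724]
tool_rot: [-1.537, 1.551, 2.061]
contact_force: [0.9, -0.5, -4.4]
opening: 0.0156
```

```bash
python3 - <<'E'
from ov import *
sw()
E
```

```text
t23.70 pos [0.4943 0.0468 0.0724] yaw(tool z) -153.8 tilt [-9. 18.] F [ 0.9 -0.5 -4.4] M [-0.11 -0.11  0.17] op 0.0156 q [-0.07  0.48  1.79  0.02  0.88  1.03]
heading 26.2 bearing+180 26.9 radius 0.0800 ring est [0.5658 0.0814]
F tool [ 4.4  0.9 -0.6] M tool [-0.17  0.04  0.15] torque on nut cw ~ 0.07 (F part) 0.24 (with M)
```

Call:
play_rows(
  moves=[
    [[0,-0.0013,0,0.8,-1],[0,-0.0012,0,0.8,-1],[0,-0.0012,0,0.8,-1],[0,-0.0012,0,0.8,-1],[0,-0.0012,0,0.8,-1],[0,-0.0012,0,0.8,-1],[0,-0.0012,0,0.8,-1],[0,-0.0012,0,0.8,-1],[0,-0.0012,0,0.8,-1],[0,-0.0012,0,0.8,-1]],
  ],
)

```text
time: 24.7
tool_pos: [0.4899, 0.0576, 0.0728]
tool_rot: [-1.377, 1.553, 2.069]
contact_force: [1.7, -3.9, -4.2]
opening: 0.0154
```

```bash
python3 - <<'E'
from ov import *
sw()
E
```

```text
t24.70 pos [0.4899 0.0576 0.0728] yaw(tool z) -162.5 tilt [-8. 15.] F [ 1.7 -3.9 -4.2] M [-0.7  -0.13  0.39] op 0.0154 q [-0.05  0.47  1.8   0.02  0.87  1.2 ]
heading 17.5 bearing+180 18.5 radius 0.0800 ring est [0.5658 0.081 ]
F tool [ 4.2  4.3 -0.5] M tool [-0.38 -0.1   0.71] torque on nut cw ~ 0.34 (F part) 0.73 (with M)
```

Call:
play_rows(
  moves=[
    [[0,-0.0006,0,0.4,-1],[0,-0.0006,0,0.4,-1],[0,-0.0006,0,0.4,-1],[0,-0.0006,0,0.4,-1],[0,-0.0006,0,0.4,-1],[0,-0.0006,0,0.4,-1],[0,-0.0006,0,0.4,-1],[0,-0.0006,0,0.4,-1],[0,-0.0006,0,0.4,-1],[0,-0.0006,0,0.4,-1]],
  ],
)

```text
time: 25.7
tool_pos: [0.4885, 0.0623, 0.073]
tool_rot: [-1.234, 1.556, 2.139]
contact_force: [1.8, -5.4, -4.9]
opening: 0.0154
```

```bash
python3 - <<'E'
from ov import *
sw()
E
```

```text
t25.70 pos [0.4885 0.0623 0.073 ] yaw(tool z) -166.7 tilt [-8. 12.] F [ 1.8 -5.4 -4.9] M [-0.95 -0.16  0.76] op 0.0154 q [-0.04  0.47  1.81  0.02  0.87  1.29]
heading 13.3 bearing+180 15.0 radius 0.0799 ring est [0.5659 0.0801]
F tool [ 4.9  5.7 -0.5] M tool [-0.75 -0.07  0.96] torque on nut cw ~ 0.45 (F part) 1.21 (with M)
```

Call:
play_rows(
  moves=[
    [[0,-0.0008,0,0.3,-1],[0,-0.0008,0,0.3,-1],[0,-0.0008,0,0.3,-1],[0,-0.0008,0,0.3,-1],[0,-0.0008,0,0.3,-1],[0,-0.0008,0,0.3,-1],[0,-0.0008,0,0.3,-1],[0,-0.0008,0,0.3,-1],[0,-0.0008,0,0.3,-1],[0,-0.0008,0,0.3,-1]],
  ],
)

```text
time: 26.7
tool_pos: [0.4877, 0.0657, 0.0732]
tool_rot: [-0.609, 1.564, 2.713]
contact_force: [1.4, -7.5, -4.6]
opening: 0.0154
```

```bash
python3 - <<'E'
from ov import *
sw()
s=avg("scene",3);draw(s,"scene",223,283,165,225,10,[],"pics/s12.png"); np.save("s12.npy",s)
t=avg("top",1);draw(t,"top",222,282,165,225,10,[],"pics/t12.png")
E
```

```text
t26.70 pos [0.4877 0.0657 0.0732] yaw(tool z) -169.6 tilt [-6.  3.] F [ 1.4 -7.5 -4.6] M [-1.15 -0.16  0.77] op 0.0154 q [-0.02  0.47  1.81  0.    0.87  1.36]
heading 10.4 bearing+180 12.5 radius 0.0799 ring est [0.5659 0.0794]
F tool [ 4.6  7.6 -0. ] M tool [-0.76 -0.05  1.17] torque on nut cw ~ 0.61 (F part) 1.38 (with M)
```

View pics/s12.png

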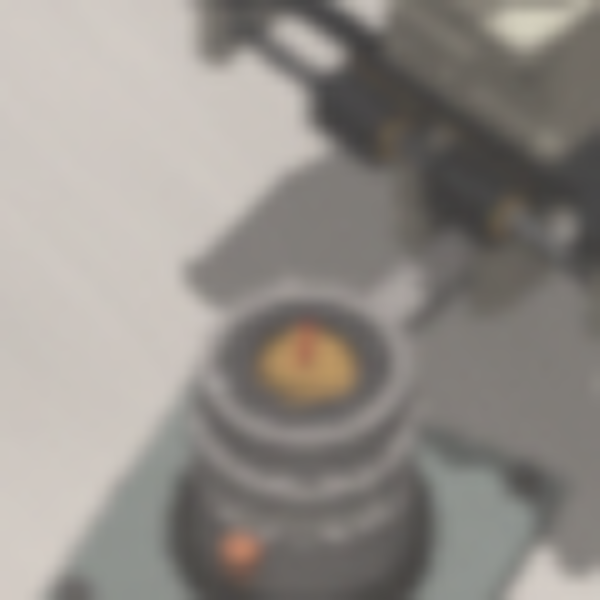

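View pics/t12.png

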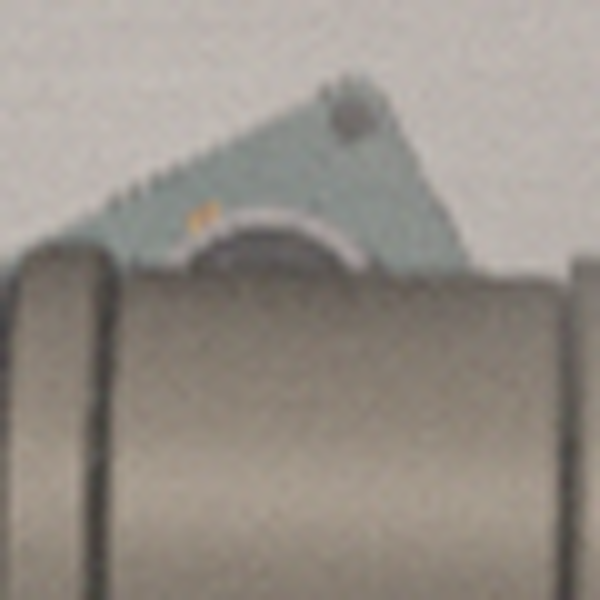

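```bash
python3 - <<'E'
from ov import *
for f in("scene_avg.npy","s12.npy"):
    a=np.load(f)[230:241,240:254]; w=np.clip(a[:,:,0]-a[:,:,2]-35,0,None); yy,xx=np.mgrid[230:241,240:254]
    p=[(w*xx).sum()/w.sum(),(w*yy).sum()/w.sum()]; print(p)
    w3=toz("scene",[p],.05)[0]; c=np.array([.5678,.0859]); print(w3, np.linalg.norm(w3-c),np.degrees(np.arctan2(*(w3-c)[::-1])))
E
```

```text
[np.float64(nan), np.float64(nan)]
[nan nan] nan nan
[np.float64(nan), np.float64(nan)]
[nan nan] nan nan<stdin>:4: RuntimeWarning: invalid value encountered in scalar divide
```

```bash
python3 - <<'E'
from ov import *
for f in("scene_avg.npy","s12.npy"):
    a=np.load(f)[214:226,240:254]; yy,xx=np.mgrid[214:226,240:254]
    w=np.clip(a[:,:,0]-a[:,:,2]-25,0,None)
    p=[(w*xx).sum()/w.sum(),(w*yy).sum()/w.sum()]; print(p)
E
```

```text
[np.float64(247.04867634500428), np.float64(219.63706233988046)]
[np.float64(246.59487179487184), np.float64(219.50769230769234)]
```

Call:
play_rows(
  moves=[
    [[0,0.001,0,-1,-1],[0,0.0015,0,-1.2,-1],[0,0.0017,0,-1.2,-1],[0,0.0017,0,-1.2,-1],[0,0.0017,0,-1.2,-1],[0,0.0017,0,-1.2,-1],[0,0,0,0,-1],[0,0,0,0,-1],[0,0,0,0,-1],[0,0,0,0,-1]],
  ],
)

```text
time: 27.9
tool_pos: [0.4898, 0.0577, 0.073]
tool_rot: [-1.028, 1.562, 2.422]
contact_force: [2.0, -1.0, -5.3]
opening: 0.0156
```

```bash
python3 - <<'E'
from ov import *
sw()
E
```

```text
t27.90 pos [0.4898 0.0577 0.073 ] yaw(tool z) -162.3 tilt [-7.  6.] F [ 2.  -1.  -5.3] M [-0.16 -0.16  0.17] op 0.0156 q [-0.04  0.47  1.8   0.01  0.87  1.22]
heading 17.7 bearing+180 18.5 radius 0.0801 ring est [0.5656 0.0813]
F tool [ 5.3  1.6 -1.6] M tool [-0.17  0.1   0.2 ] torque on nut cw ~ 0.13 (F part) 0.30 (with M)
```

Call:
play_rows(
  moves=[
    [[0,0.0016,-0.0002,-1.1,-1],[0,0.0015,0,-1,-1],[0,0.0015,0,-1,-1],[0,0.0014,0,-1,-1],[0,0,0,0,-1],[-0.002,0,0,0,-1],[-0.003,0,0,0,-1],[-0.003,0,0,0,-1],[0,0,0,0,-1],[0,0,0,0,-1]],
  ],
)

```text
time: 28.9
tool_pos: [0.4919, 0.0527, 0.0784]
tool_rot: [-1.095, 1.558, 2.431]
contact_force: [2.4, 1.1, -9.0]
opening: 0.0155
```

```bash
python3 - <<'E'
from ov import *
sw()
s=avg("scene",2);draw(s,"scene",223,283,165,225,10,[],"pics/s13.png")
E
```

```text
t28.90 pos [0.4919 0.0527 0.0784] yaw(tool z) -158.0 tilt [-9.  8.] F [ 2.4  1.1 -9. ] M [-0.1  -0.25 -0.01] op 0.0155 q [-0.05  0.47  1.79  0.01  0.89  1.13]
heading 22.0 bearing+180 22.3 radius 0.0798 ring est [0.5657 0.082 ]
F tool [ 9.   0.  -2.7] M tool [0.01 0.2  0.19] torque on nut cw ~ -0.01 (F part) -0.02 (with M)
```

View pics/s13.png

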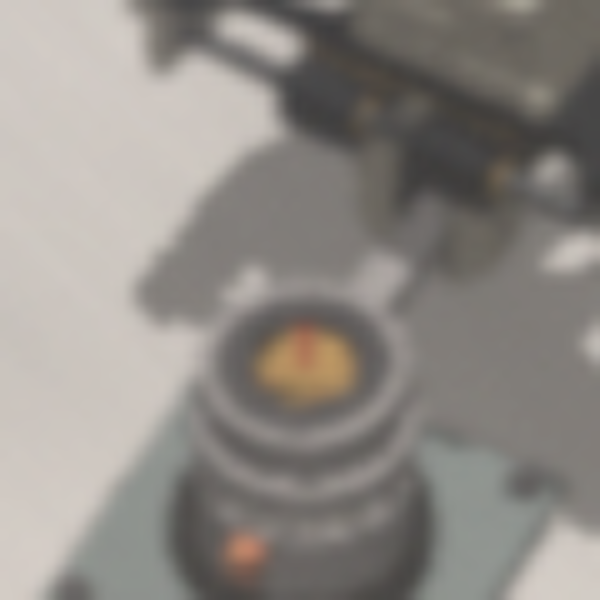

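Call:
play_rows(
  moves=[
    [[-0.003,0,-0.0006,0,-1],[-0.003,0,0,0,-1],[-0.003,0,0,0,-1],[-0.004,0,0,0,-1],[-0.005,0,0,0,-1],[-0.007,0,0,0,-1],[-0.01,0,0,0,-1],[-0.012,0,0,0,-1],[-0.01,0,0,0,-1],[0,0,0,0,-1]],
  ],
)

```text
time: 30.0
tool_pos: [0.498, 0.054, 0.1371]
tool_rot: [-2.079, 1.56, 1.446]
contact_force: [-0.5, 0.4, -4.6]
opening: 0.0155
```

```bash
python3 - <<'E'
from ov import *
o,R=rep()
h=np.arctan2(R[1,2],R[0,2])+np.pi; u=np.array([np.cos(h),np.sin(h)]);v=np.array([-u[1],u[0]])
ring=o["tool_pos"][:2]+.0794*u-.0005*v; zu=o["tool_pos"][2]+.0102
P=[(circ(ring,.033,zu+.018),(0,255,0),1),(circ(ring,.033,zu),(255,255,0),1)]
s=avg("scene",3);draw(s,"scene",203,303,135,225,6.6,P,"pics/s14.png")
t=avg("top",3);draw(t,"top",222,302,145,225,7,P,"pics/t14.png")
E
```

```text
t30.00 pos [0.498  0.054  0.1371] yaw(tool z) -158.0 tilt [ 1. 11.] F [-0.5  0.4 -4.6] M [-0.1   0.14 -0.01] op 0.0155 q [-0.05  0.39  1.72  0.01  1.03  1.13]
```

View pics/s14.png

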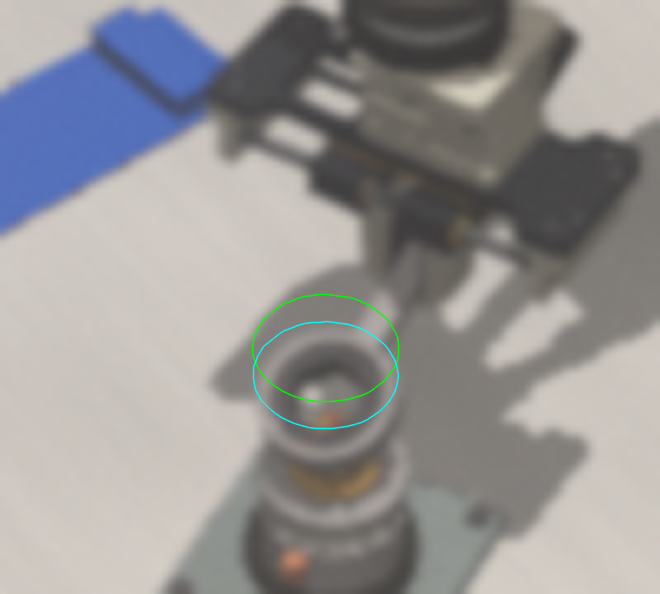

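View pics/t14.png

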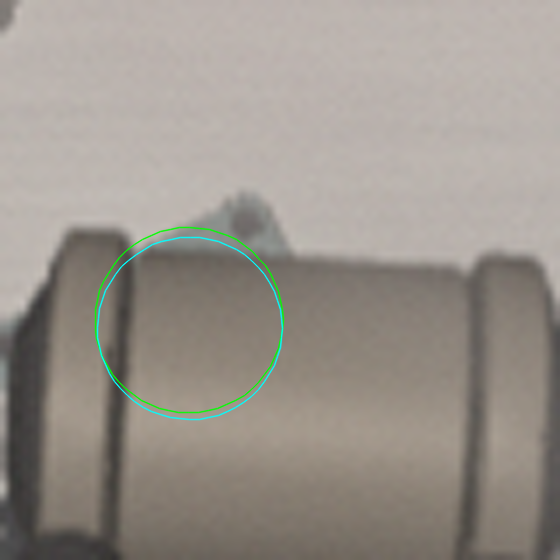

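Call:
play_rows(
  moves=[
    [[-0.01,0,0,0,-1],[-0.012,0,0,0,-1],[-0.01,0,0,0,-1],[0,0,0,0,-1],[0,0.01,0,0,-1],[0,0.02,0,0,-1],[0,0.027,0,2,-1],[0,0.027,0,2,-1],[0,0.027,0,2,-1],[0,0.027,0,2,-1]],
  ],
)

```text
time: 31.3
tool_pos: [0.5436, -0.0805, 0.1651]
tool_rot: [-1.282, 1.557, 2.105]
contact_force: [0.3, -0.2, -4.6]
opening: 0.0157
```

```bash
python3 - <<'E'
from ov import *
rep()
plan([([.560,-.2466,.145],-174,9)],-1)
E
```

```text
t31.30 pos [ 0.5436 -0.0805  0.1651] yaw(tool z) -166.0 tilt [-7. 12.] F [ 0.3 -0.2 -4.6] M [-0.05  0.18 -0.02] op 0.0157 q [-0.29  0.45  1.54  0.01  1.16  1.03]
[[0.0022, 0.0183, 0.0027, 0.89, -1], [0.0022, 0.0184, 0.0024, 0.89, -1], [0.0022, 0.0184, 0.0021, 0.89, -1], [0.0022, 0.0185, 0.0018, 0.89, -1], [0.0022, 0.0185, 0.0016, 0.89, -1], [0.0022, 0.0185, 0.0013, 0.89, -1], [0.0022, 0.0185, 0.001, 0.89, -1], [0.0022, 0.0185, 0.0007, 0.89, -1], [0.0022, 0.0185, 0.0004, 0.89, -1]]
```

Call:
play_rows(
  moves=[
    [[0.003,0.0185,0.0025,0.9,-1],[0.003,0.0185,0.0025,0.9,-1],[0.003,0.0185,0.002,0.9,-1],[0.003,0.0185,0.002,0.9,-1],[0.003,0.0185,0.0015,0.9,-1],[0.003,0.0185,0.001,0.9,-1],[0.003,0.0185,0.001,0.9,-1],[0.003,0.015,0.0005,0.9,-1],[0.003,0.01,0,0.9,-1],[0,0,0,0,-1]],
  ],
)

```text
time: 32.3
tool_pos: [0.5577, -0.252, 0.1289]
tool_rot: [-0.859, 1.553, 2.371]
contact_force: [-0.0, 1.2, -4.2]
opening: 0.0153
```

```bash
python3 - <<'E'
from ov import *
rep(); tgt([.560,-.2466,.06],-174)
s=avg("scene",3);draw(s,"scene",145,255,95,190,6.3,[],"pics/s15.png")
t=avg("top",3);draw(t,"top",325,400,145,255,5.4,[],"pics/t15.png")
E
```

```text
t32.30 pos [ 0.5577 -0.252   0.1289] yaw(tool z) -174.9 tilt [-13.  13.] F [-0.   1.2 -4.2] M [-0.07  0.2  -0.01] op 0.0153 q [-0.55  0.6   1.39  0.    1.17  0.93]
shift [ 0.0689 -0.0043 -0.0036] world yaw change 0.9 => turn -0.9
```

View pics/s15.png

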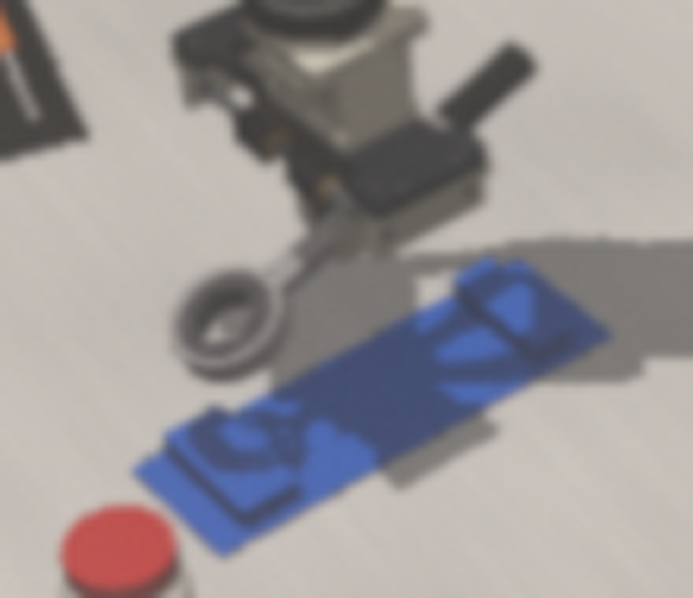

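View pics/t15.png

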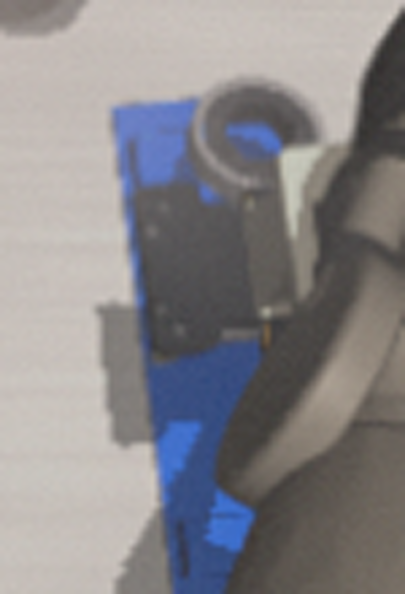

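Call:
play_rows(
  moves=[
    [[0.008,-0.0008,-0.0006,-0.3,-1],[0.009,-0.0008,-0.0006,-0.3,-1],[0.009,-0.0008,-0.0006,-0.3,-1],[0.009,-0.0008,-0.0006,0,-1],[0.009,-0.0008,-0.0006,0,-1],[0.009,-0.0003,-0.0006,0,-1],[0.009,0,0,0,-1],[0.005,0,0,0,-1],[0,0,0,0,-1],[0,0,0,0,-1]],
  ],
  grip_force=15,
)

```text
time: 33.6
tool_pos: [0.5604, -0.2418, 0.0561]
tool_rot: [-0.89, 1.552, 2.363]
contact_force: [0.1, 1.1, -4.7]
opening: 0.016
```

```bash
python3 - <<'E'
from ov import *
rep(); tgt([.560,-.2466,.0125],-174)
E
```

```text
t33.60 pos [ 0.5604 -0.2418  0.0561] yaw(tool z) -173.6 tilt [-14.  14.] F [ 0.1  1.1 -4.7] M [-0.1   0.13  0.03] op 0.0160 q [-0.54  0.68  1.46  0.01  1.02  0.92]
shift [0.0435 0.0053 0.0004] world yaw change -0.4 => turn 0.4
```

Call:
play_rows(
  moves=[
    [[0,0.003,0,0.4,-1],[0,0.0015,0,0,-1],[0.003,0,0,0,-1],[0.003,0,0,0,-1],[0.003,0,0,0,-1],[0.003,0,0,0,-1],[0.003,0,0,0,-1],[0.003,0,0,0,-1],[0,0,0,0,-1],[0,0,0,0,-1]],
  ],
)

```text
time: 34.6
tool_pos: [0.5622, -0.2476, 0.0388]
tool_rot: [-0.972, 1.557, 2.273]
contact_force: [-0.1, 0.1, -3.4]
opening: 0.0156
```

```bash
python3 - <<'E'
from ov import *
rep(); tgt([.560,-.2466,.0125],-174)
s=avg("scene",3);draw(s,"scene",145,255,95,190,6.3,[],"pics/s16.png")
E
```

```text
t34.60 pos [ 0.5622 -0.2476  0.0388] yaw(tool z) -174.1 tilt [-9. 11.] F [-0.1  0.1 -3.4] M [-0.13  0.11 -0.03] op 0.0156 q [-0.54  0.7   1.47  0.01  0.98  0.92]
shift [ 0.0263 -0.0009  0.0018] world yaw change 0.1 => turn -0.1
```

View pics/s16.png

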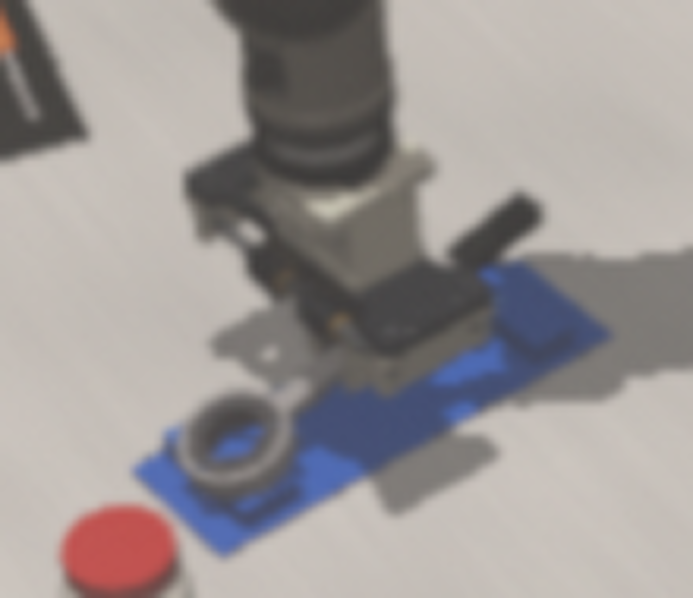

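Call:
play_rows(
  moves=[
    [[0.003,0,0.0004,0,-1],[0.003,0,0.0004,0,-1],[0.003,0,0.0004,0,-1],[0.003,0,0.0004,0,-1],[0.003,0,0,0,-1],[0.003,0,0,0,-1],[0.0025,0,0,0,-1],[0,0,0,0,-1],[0,0,0,0,-1],[0,0,0,0,-1]],
  ],
)

```text
time: 35.75
tool_pos: [0.5598, -0.2476, 0.0164]
tool_rot: [-0.941, 1.556, 2.304]
contact_force: [-1.5, -0.6, -3.3]
opening: 0.0159
```

```bash
python3 - <<'E'
from ov import *
rep(); tgt([.560,-.2466,.0125],-174)
E
```

```text
t35.75 pos [ 0.5598 -0.2476  0.0164] yaw(tool z) -174.1 tilt [-10.  11.] F [-1.5 -0.6 -3.3] M [-0.1   0.18 -0.05] op 0.0159 q [-0.54  0.73  1.49  0.01  0.94  0.92]
shift [ 0.0039 -0.0009 -0.0003] world yaw change 0.1 => turn -0.1
```

Call:
play_rows(
  moves=[
    [[0.0015,-0.0005,0,0,-1],[0.0015,0,0,0,-1],[0.001,0,0,0,-1],[0,0,0,0,-1],[0,0,0,0,-1],[0,0,0,0,-1],[0,0,0,0,-1],[0,0,0,0,-1],[0,0,0,0,-1],[0,0,0,0,-1]],
  ],
)

```text
time: 36.75
tool_pos: [0.5601, -0.2472, 0.0135]
tool_rot: [-0.957, 1.557, 2.287]
contact_force: [-0.7, -0.3, -1.3]
opening: 0.0157
```

```bash
python3 - <<'E'
from ov import *
rep(); tgt([.560,-.2466,.0118],-174)
s=avg("scene",3);draw(s,"scene",145,255,95,190,6.3,[],"pics/s17.png")
E
```

```text
t36.75 pos [ 0.5601 -0.2472  0.0135] yaw(tool z) -174.1 tilt [-9. 10.] F [-0.7 -0.3 -1.3] M [-0.12  0.25 -0.07] op 0.0157 q [-0.54  0.73  1.49  0.01  0.93  0.92]
shift [ 0.0017 -0.0006  0.    ] world yaw change 0.1 => turn -0.1
```

View pics/s17.png

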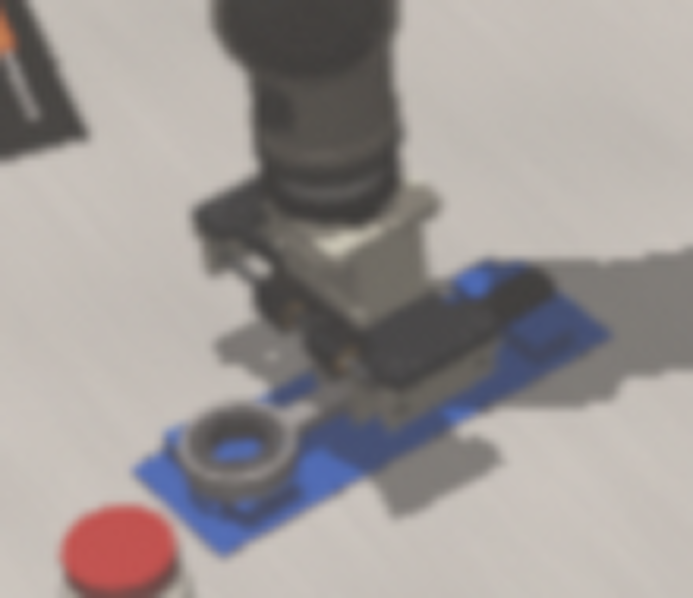

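Call:
play_rows(
  moves=[
    [[0.001,-0.0003,0,0,-1],[0.0007,0,0,0,-1],[0,0,0,0,-1],[0,0,0,0,0.5],[0,0,0,0,0.5],[0,0,0,0,0.5],[0,0,0,0,0.5],[0,0,0,0,0.5],[0,0,0,0,0.5],[0,0,0,0,0.5]],
  ],
)

```text
time: 37.9
tool_pos: [0.5616, -0.2476, 0.0137]
tool_rot: [-1.098, 1.561, 2.147]
contact_force: [-0.4, -0.0, 0.5]
opening: 0.0664
```

```bash
python3 - <<'E'
from ov import *
rep()
E
```

```text
t37.90 pos [ 0.5616 -0.2476  0.0137] yaw(tool z) -174.1 tilt [-5.  8.] F [-0.4 -0.   0.5] M [-0.07  0.17 -0.01] op 0.0664 q [-0.54  0.73  1.49  0.01  0.93  0.92]
```

Released with no contact force; retreat up and back toward the robot.

Call:
play_rows(
  moves=[
    [[-0.005,0,0,0,0.5],[-0.01,0,0,0,0.5],[-0.02,0,0,0,0.5],[-0.025,0,0,0,0.5],[-0.03,0,0,0,0.5],[-0.03,0,0,0,0.5],[-0.025,0,0.02,0,0.5],[-0.02,0,0.04,0,0.5],[0,0,0.04,0,0.5],[0,0,0.03,0,0.5]],
  ],
)

```text
time: 38.9
tool_pos: [0.4328, -0.2627, 0.1925]
tool_rot: [-2.112, 1.568, 1.137]
contact_force: [-0.2, 0.3, -0.3]
opening: 0.0686
```

Call:
play_rows(
  moves=[
    [[0,0.02,0.02,0,0.5],[0,0.03,0,0,0.5],[0,0.03,0,0,0.5],[0,0.03,0,0,0.5],[0,0.02,0,0,0.5],[0,0.01,0,0,0.5],[0,0,0,0,0.5],[0,0,0,0,0.5],[0,0,0,0,0.5],[0,0,0,0,0.5]],
  ],
)

```text
time: 39.9
tool_pos: [0.4232, -0.4062, 0.2021]
tool_rot: [2.604, 1.563, -0.431]
contact_force: [-0.6, 0.7, -0.4]
opening: 0.069
```

```bash
python3 - <<'E'
from ov import *
rep()
s=avg("scene",3);t=avg("top",3)
cv2.imwrite("pics/s18.png",s.astype(np.uint8)[:,:,::-1]);cv2.imwrite("pics/t18.png",t.astype(np.uint8)[:,:,::-1])
draw(s,"scene",145,255,105,190,7,[],"pics/s19.png")
draw(t,"top",335,400,155,265,5.4,[],"pics/t19.png");draw(t,"top",219,279,172,232,10,[],"pics/t20.png")
E
```

```text
t39.90 pos [ 0.4232 -0.4062  0.2021] yaw(tool z) -173.9 tilt [ 7. -3.] F [-0.6  0.7 -0.4] M [-0.08  0.13  0.01] op 0.0690 q [-0.9   0.47  1.39  0.    1.27  0.57]
```

View pics/s19.png

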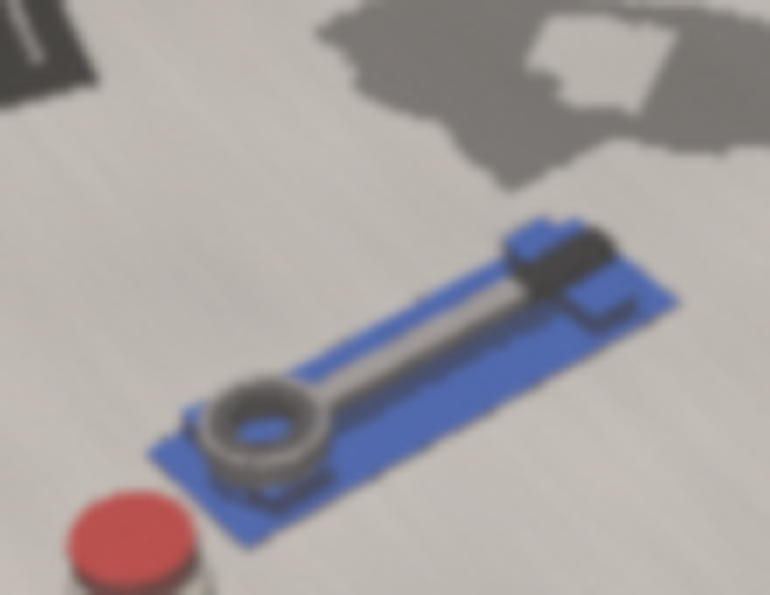

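View pics/t18.png

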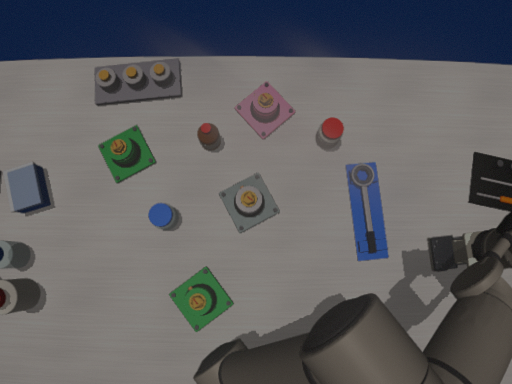

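View pics/t19.png

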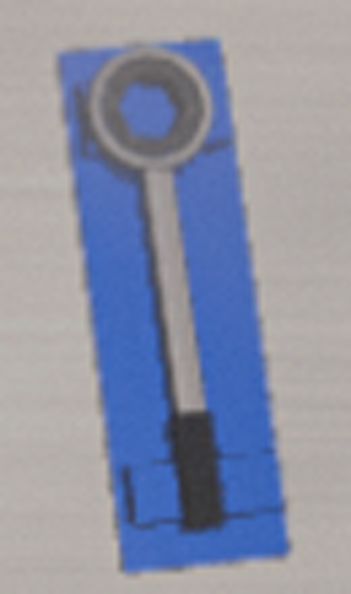

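View pics/t20.png

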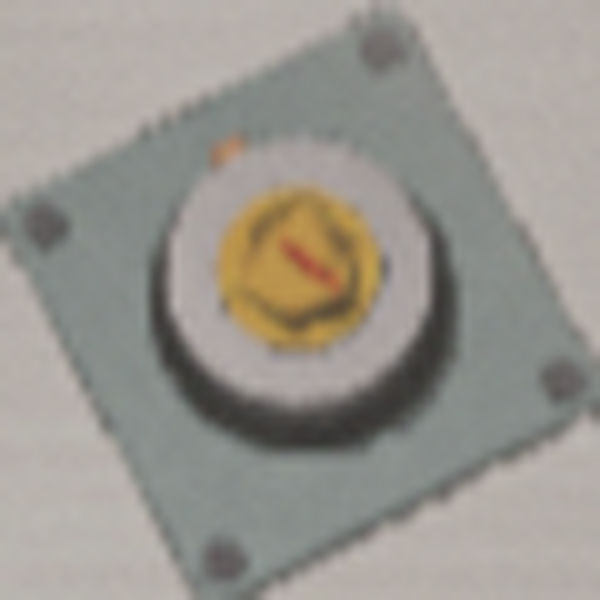

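```bash
python3 -c "
from cell import robot
print(robot.hand_in())"
```

```text
the job is handed in; nothing more can be done
None
```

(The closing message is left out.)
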